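# Free the jammed cheese basket and set out the press gear to drain

## Robot

A 6-joint arm with a two-finger parallel gripper is mounted at the origin on the work surface. World frame = base frame: x ahead of the robot, y to its left, z up, the work surface at z = 0. Lengths are in m, angles in rad, forces in N, time in s.
With the tool pointing down it reaches from about 0.3 to 0.75 m from the base axis. Payload 8.5 kg.
Tool frame: the origin (TCP) lies at the very end of the fingers, on their centre line; the grasp point (between the pads) lies pinch_z behind it (pinch_z is the distance from the TCP to the grasp point, in m); z points along the fingers, x is the direction in which the jaws open and shut, and the axes are right-handed (so a half turn about z gives the same grasp; the last joint's range is limited). The gripper opens to 85 mm and grips with 20 to 120 N. Pads are 22 mm wide; open, the fingers measure 114 mm over their backs; the gripper's body (76 mm by 85 mm) begins 54 mm behind the grasp point. The pads swing forward as they close: fully open they stand 13 mm farther back than shut.
Start: joints at [1.048, 0.381, 1.297, -0, 1.464, -0.215], TCP at [0.167, 0.524, 0.231] pointing down, gripper open.
Joint ranges: [-3.11, 3.11], [-0.89, 2.33], [0.22, 2.48], [-1.42, 4.56], [0.17, 2.85], [-2.88, 2.88]. Speed limits (rad/s): [2.39, 2.39, 3.14, 3.14, 3.14, 3.14].

## Interface

Orientations are given as a unit quaternion [w, x, y, z].
In Python, from workcell import read_state, grab_frame, camera_info, hand_in, recognise, trace, pinch_z gives the robot as it stands. The module is installed in compiled form; this text tells all that it offers.
- The arm moves only by the tool servo_tool, never from a script. Its argument "deltas" is a list of rows, each a list of 3 entries, a list of its own where there are three numbers: the shift along the tool's x, y, z each as a share of 0.3 m, from -1 to 1, then the turn, a rotation vector about the tool's x, y, z each as a share of 180 degrees, from -1 to 1, then the opening, from 0 (shut) to 1 (fully open). A call has 1 to 10 rows; each row shifts and turns the pose as measured when the row begins, along the tool's axes as they then stand; what a row does not reach is not made up. A row lasts 1/8 s, in which the tool goes at most 62.5 mm and 10.7 degrees, less where a joint would pass 70% of its speed; a pose out of reach is approached as far as the arm can. A call with a number of a shift or a turn outside -1 to 1 is refused whole. A call with a gripper value outside its range is refused whole. The fingers move at their own pace and stop on an object; the grip force is fixed at half the most. Time passes only in rows, so rows that do not move let the fingers close. It gives the time, the measured TCP pose, the force and the opening at its end, in the units of the state.
- read_state(): the state, without advancing time (a new reading comes with each control period).
- grab_frame(name): name is "scene" or "side" or "wrist"; returns the picture (400x640x3 uint8, red, green, blue); there is no depth.
- camera_info(name): a dict with "mtx" (3x3 intrinsics, pixels), "position" and "rotation" of the camera in the world; the wrist camera has in their place "tool_from_camera" (4x4, takes a point from camera to tool coordinates, whose origin is the TCP and whose axes are the tool frame's). Camera axes: x right, y up, looking along -z (the intrinsics and any distortion apply to the point x, -y, -z); pixel columns grow to the right and rows downward; lengths in m; the calibration is good to about 2 mm. The wrist camera is an equidistant fisheye: a pixel r from the principal point sees the ray r / f radians off the axis. A picture is of the moment at which its call begins: read the wrist's pose just before it. camera_info takes no time and is no camera call.
- hand_in(): hands the job in, once; it reports no verdict.
Trained networks look in the newest picture that a camera, given by its name, has taken for a name from the list of things; names that differ only in an ending like _2 or _b are one class to them, and where a whole thing is asked for, a point or a joint stands for the part that bears it (a point fixed in the world has none). Each returns a list of dicts, best first, with "p" (0 to 1); they miss things now and then, are a little off and sometimes report something else, mostly with a low value. They report only what shows in the picture. A call takes as long as a camera call. They do not tell look-alikes from the thing itself.
- recognise(target, camera): "extent" ([left, top, right, bottom] in pixels, round what is visible of it).
- trace(target, camera): "mask" (400x640 bool, what is visible of it) and "extent" ([left, top, right, bottom] in pixels, round what is visible of it).
The state is a dict: "time_s": time; "qpos": joint angles; "qd": joint speeds; "effort": joint torques, N m; "ee_pos": TCP position; "eef_rot": TCP orientation; "wrist_force": force on the tool from outside, world axes, zero at the start; "moment": the same for the moment, N m; "gripper_width": finger opening in m.
Only numpy, scipy, OpenCV 4.12 (cv2) and the standard library are available. Lean on these libraries where they do the work, as an engineer would, in place of code of your own. Each camera call takes 0.05 s, during which the arm holds its last target.

## Task

Set out the press gear to drain: first push the tall press block over the near edge of the draining board so that it lies flat on its side on the board. Then free the basket mould that is jammed in its holder - grip the rim, twist it until its two lugs are clear of the catches, pull it straight up - and stand it upright on the board with its whole foot on it, setting it down rather than dropping it. Leave the cups, tub, jar and brush where they are.

Things in the scene. Friction and masses are not known exactly. Their poses are not given: they have to be found in the camera images.
- board: Draining board, fixed grey slab 240 mm (its x) by 340 mm (y), 20 mm thick, dark slots on top. Origin at the centre of its underside, on the table; top at z = 20 mm. x points away from the robot; the near long edge (x = -120 mm) is the step the block tips over. Small cups stand on its two far corners.
- block_mid (a point): Centre of the press block, a hollow steel bar 70 x 70 x 150 mm, 0.5 to 0.85 kg. It starts on end (z up) on the table, 3 to 8 mm from the board's near edge, about square to it, some 65 mm left or right of the board's middle. Pushed near its top towards the board it tips over the step and falls flat on the board.
- holder: Basket holder, fixed, dark steel, left or right of the board, yaw within 52 degrees: base plate 160 x 130 x 12 mm, ring of 108 mm bore, its top 70 mm above the table. Origin: centre of the underside. At its +x and -x sides two hooked catches, 24 mm wide, from 56 mm radius outwards, top 92 mm above the table, reach over the basket's lugs with 2 mm of play.
- basket_mid (a point): Centre, half-way up, of the basket mould: round white beaker, 100 mm across, 130 mm tall, wall 8 mm, open top, 118 mm deep, 0.18 to 0.29 kg, z up. Two lugs stick out along its x and -x to 66 mm radius, at this height. It starts upright in the holder, foot 12 mm above the table, lugs under the catches (within 5 degrees); its rim is 50 mm above the catches.
- basket_rim (a point): Point on the basket's rim, top edge, mid-wall (46 mm radius), on its +y side, midway between the lugs: pinch the wall here or opposite, one finger inside. Sprung rubber in the holder clamps the foot for the first 10 mm of lift: 15 N at most to turn or pull. Turned 30 to 150 degrees either way about its axis, the lugs clear the catches and it pulls straight up.
- cup_a_in (a point): Small white cup, 70 mm across, 85 mm tall, standing on the table at the near edge of the board beside the block; inner floor. Leave alone.
- cup_b_in (a point): Same cup, on the far left corner of the board. Leave alone.
- cup_c_in (a point): Same cup, on the far right corner of the board. Leave alone.
- tub_in (a point): White rectangular tub 110 x 170 x 85 mm on the side of the board opposite the holder; inner floor. Leave alone.
- jar_mid (a point): Centre of an amber jar 72 mm across, 110 mm tall, left of the board. Leave alone.
- brush_grip (a point): Handle of a brush lying right of the board. Leave alone.
Not all that is in view belongs to the job. What is shaped like the part that bears block_mid but yellow is not meant. Leave any green look-alike of the holder alone.

How it is judged:
By the outcome, as a careful person would: the job done as asked, in the order asked, and still so for the second after the job is handed in, with the robot touching nothing.
It also fails if it takes over 51 s, if anything falls off the work surface, if the arm or the gripper's body presses on something with over 40 N, if the wrist force passes 120 N, or if a joint passes its speed limit or range.

## Working session

There is one attempt and no reset: what is moved stays moved. The work goes in short steps, Python scripts to look and compute and a tool call to move; the robot and the scene stay as the last step left them, time stands still between calls to the robot, and variables do not carry over. Pictures are saved under pics/ and viewed, and the job is handed in when it is done.

Besides the shell and the picture viewer there is one more tool, called after ">>>" by a JSON object that holds its "name" and its "arguments", one argument or row to a line. servo_tool: Moves the arm, as the interface text tells. Its arguments: {"type":"object","properties":{"deltas":{"type":"array"}},"required":["deltas"]}

```bash
ls; mkdir -p pics
python3 - <<'E'
from workcell import *
import cv2,numpy as np
s=read_state();print(s);print(pinch_z if not callable(pinch_z) else pinch_z())
for n in ["scene","side","wrist"]:
    im=grab_frame(n);cv2.imwrite(f"pics/{n}0.png",im[:,:,::-1]);print(n,camera_info(n))
E
```

```text
pics
{'time_s': 0.0, 'qpos': array([ 1.04769532e+00,  3.81187230e-01,  1.29827357e+00, -4.32973579e-06,
        1.46357311e+00, -2.15325222e-01]), 'qd': array([-0.00154984, -0.00231627, -0.00077509,  0.00091829,  0.00184481,
       -0.00072574]), 'effort': array([-5.68552514e-04, -4.48451078e+01, -2.31281930e+01, -2.16373087e-04,
        4.77290319e-03, -1.76399243e-05]), 'ee_pos': array([0.16648361, 0.52389044, 0.23071216]), 'eef_rot': array([ 2.93299835e-04,  8.07136470e-01,  5.90364463e-01, -6.58243668e-04]), 'wrist_force': array([-0.60389724,  0.20038062, -0.36711827]), 'moment': array([ 0.01164749,  0.02246873, -0.01494605]), 'gripper_width': 0.08521919504211423}
0.0187
scene {'mtx': array([[392.33020377,   0.        , 321.87717912],
       [  0.        , 392.33020377, 192.51925205],
       [  0.        ,   0.        ,   1.        ]]), 'position': array([ 1.18298799, -0.56840438,  0.6535957 ]), 'rotation': array([0.79948542, 0.44742288, 0.20216585, 0.34607051])}
side {'mtx': array([[446.84398033,   0.        , 313.72674031],
       [  0.        , 446.84398033, 201.93479659],
       [  0.        ,   0.        ,   1.        ]]), 'position': array([ 0.10150366, -0.75962863,  1.22055795]), 'rotation': array([ 0.91362136,  0.32189441, -0.08070664, -0.23487536])}
wrist {'mtx': array([[309.70691629,   0.        , 316.14442522],
       [  0.        , 309.70691629, 201.06877494],
       [  0.        ,   0.        ,   1.        ]]), 'tool_from_camera': array([[ 9.99999851e-01,  1.38856861e-04,  5.28113210e-04,
         4.33360008e-04],
       [ 2.74332805e-04, -9.63972772e-01, -2.66000789e-01,
        -6.77085548e-02],
       [ 4.72150720e-04,  2.66000894e-01, -9.63972666e-01,
        -1.42374583e-01],
       [ 0.00000000e+00,  0.00000000e+00,  0.00000000e+00,
         1.00000000e+00]])}
```

View pics/scene0.png

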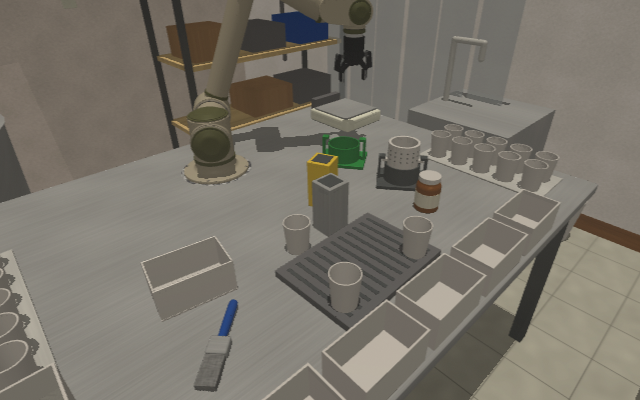

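View pics/side0.png

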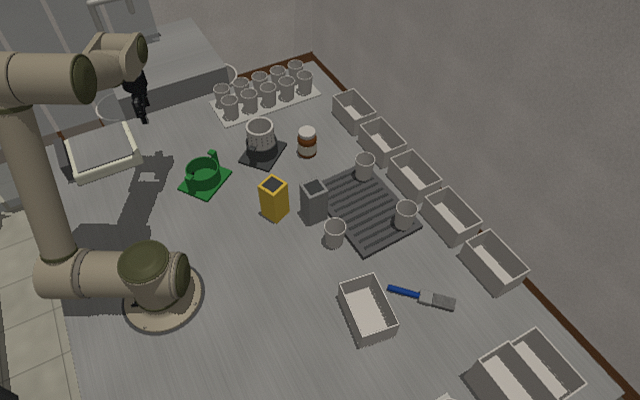

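View pics/wrist0.png

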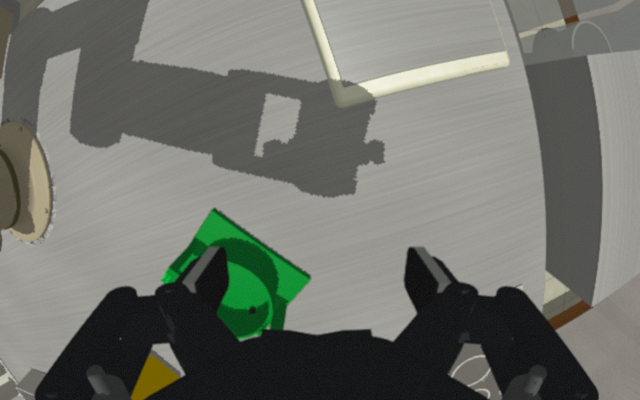

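Grey block: scene (330,205), side (313,201). The yellow one, at scene (322,180) and side (273,198), is the look-alike. The basket is in the dark holder at scene (403,160), side (260,142); the green holder at scene (345,150) is a decoy. Next I measure them in enlarged crops.

```bash
cat > h.py <<'E'
from workcell import *
import cv2,numpy as np
from scipy.spatial.transform import Rotation as R
from scipy.optimize import least_squares
CI={n:camera_info(n) for n in ["scene","side","wrist"]}
def q2R(q): return R.from_quat([q[1],q[2],q[3],q[0]]).as_matrix()
def proj(n,P,st=None):
    P=np.atleast_2d(P).astype(float);c=CI[n];K=c["mtx"]
    if n=="wrist":
        T=np.eye(4);T[:3,:3]=q2R(st["eef_rot"]);T[:3,3]=st["ee_pos"];T=T@c["tool_from_camera"]
        p=(P-T[:3,3])@T[:3,:3]
        v=p*[1,-1,-1];rho=np.hypot(v[:,0],v[:,1]);th=np.arctan2(rho,v[:,2]);k=th/np.maximum(rho,1e-9)
        return np.c_[K[0,0]*v[:,0]*k+K[0,2],K[1,1]*v[:,1]*k+K[1,2]]
    p=(P-c["position"])@q2R(c["rotation"]);v=p*[1,-1,-1]
    return np.c_[K[0,0]*v[:,0]/v[:,2]+K[0,2],K[1,1]*v[:,1]/v[:,2]+K[1,2]]
def onplane(n,uv,z,st=None):
    c=CI[n];K=c["mtx"];x=(uv[0]-K[0,2])/K[0,0];y=(uv[1]-K[1,2])/K[1,1]
    if n=="wrist":
        T=np.eye(4);T[:3,:3]=q2R(st["eef_rot"]);T[:3,3]=st["ee_pos"];T=T@c["tool_from_camera"]
        r=np.hypot(x,y);d=np.array([np.sin(r)*x/max(r,1e-9),-np.sin(r)*y/max(r,1e-9),-np.cos(r)]);d=T[:3,:3]@d;o=T[:3,3]
    else:
        d=q2R(c["rotation"])@np.array([x,-y,-1]);o=c["position"]
    return o+d*(z-o[2])/d[2]
E
python3 - <<'E'
import cv2
a=cv2.imread("pics/scene0.png");b=cv2.imread("pics/side0.png")
cv2.imwrite("pics/c1.png",cv2.resize(a[120:330,265:465],None,fx=3.5,fy=2.8,interpolation=cv2.INTER_CUBIC)) if 0 else None
cv2.imwrite("pics/c1.png",cv2.resize(a[200:330,270:450],None,fx=4,fy=4,interpolation=cv2.INTER_CUBIC))
cv2.imwrite("pics/c2.png",cv2.resize(a[120:240,280:460],None,fx=4,fy=4,interpolation=cv2.INTER_CUBIC))
cv2.imwrite("pics/c3.png",cv2.resize(b[145:265,250:430],None,fx=4,fy=4,interpolation=cv2.INTER_CUBIC))
cv2.imwrite("pics/c4.png",cv2.resize(b[100:220,160:330],None,fx=4,fy=4,interpolation=cv2.INTER_CUBIC))
E
```

```text
(no output)
```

View pics/c1.png

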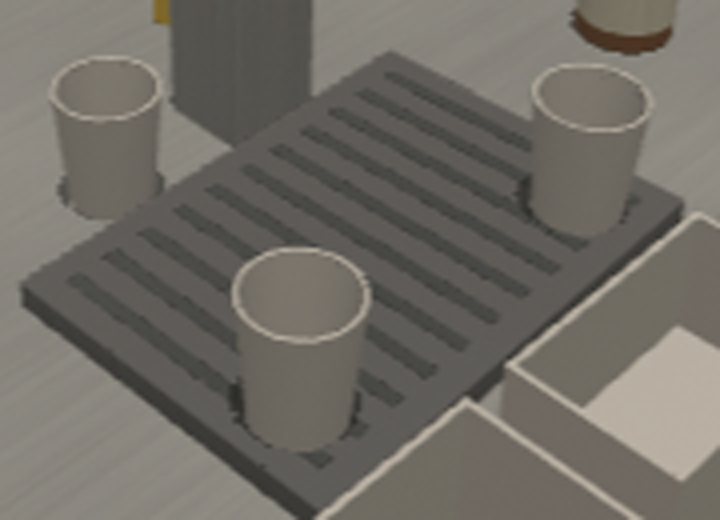

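View pics/c2.png

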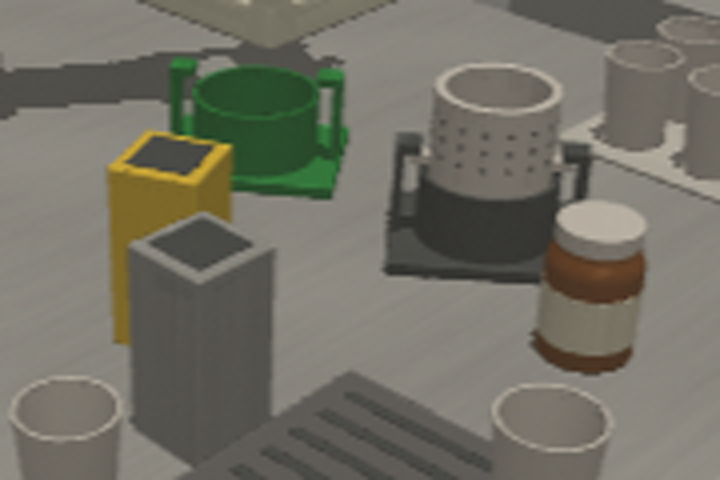

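View pics/c3.png

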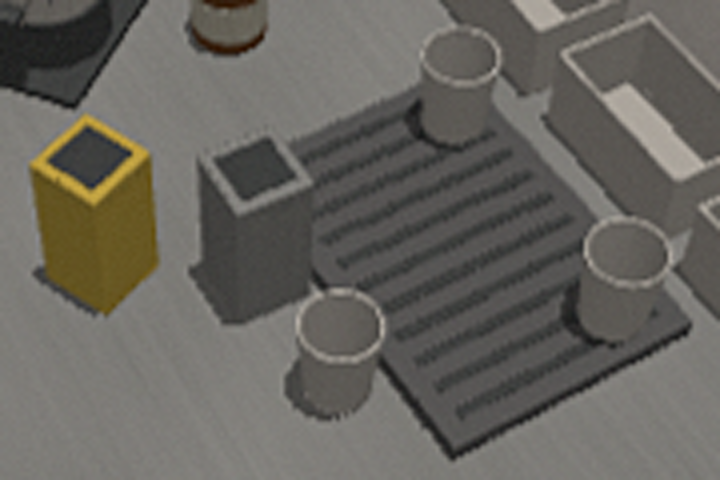

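View pics/c4.png

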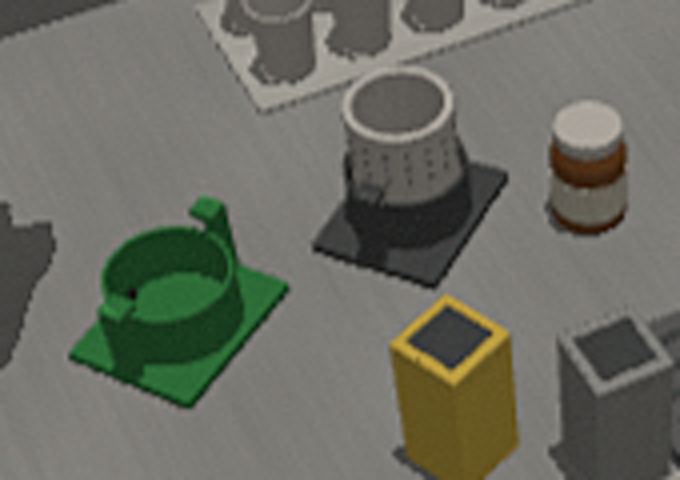

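Run:
```python
from h import *
def f(o,u,v): return (o[0]+u/4-0.125,o[1]+v/4-0.125)
c1=(270,200);c2=(280,120);c3=(250,145);c4=(160,100)
def fit(obs,z,x0,shape):
    # obs: (cam,uv,(lx,ly))
    def pts(p):
        c,s=np.cos(p[2]),np.sin(p[2]);return [np.array([p[0]+c*l[0]-s*l[1],p[1]+s*l[0]+c*l[1],l[2] if len(l)>2 else z]) for _,_,l in obs]
    def r(p): return np.concatenate([proj(o[0],q)[0]-o[1] for o,q in zip(obs,pts(p))])
    s=least_squares(r,x0,loss="soft_l1");print(shape,s.x[:2].round(4),np.degrees(s.x[2]).round(2));print(r(s.x).reshape(-1,2).round(1).tolist());return s.x
B=fit([("scene",f(c1,392,52),(-.12,.17)),("scene",f(c1,22,288),(-.12,-.17)),("scene",f(c1,685,205),(.12,.17)),("side",f(c3,453,448),(-.12,-.17)),("side",f(c3,690,325),(.12,-.17))],.02,[.6,0,0],"board")
for uv in [(200,212),(130,245),(200,283),(274,250)]: print("blk scene",onplane("scene",f(c2,*uv),.15).round(4))
for uv in [(270,132),(198,160),(237,213),(313,183)]: print("blk side",onplane("side",f(c3,*uv),.15).round(4))
for uv in [(385,272)]: print("base scene",onplane("scene",f(c2,*uv),.012).round(4))
for uv in [(315,247),(433,285),(507,177)]: print("base side",onplane("side",f(c4,*uv),.012).round(4))
print("rim",onplane("scene",f(c2,498,90),.142).round(4),onplane("side",f(c4,398,105),.142).round(4))
print("catch",onplane("scene",f(c2,408,140),.092),onplane("scene",f(c2,578,150),.092))
for n in ["scene","side"]:
    grab_frame(n)
    for t in ["block_mid","basket_mid","board","holder","cup_a_in","jar_mid"]:
        print(n,t,[(d["extent"],round(d["p"],2)) for d in recognise(t,n)][:3])
print(read_state()["time_s"])
```

```text
board [ 0.7058 -0.0106] 1.53
[[0.1, -0.5], [-0.7, -1.8], [1.0, -0.8], [0.4, 0.7], [1.4, -0.1]]
blk scene [0.5073 0.0763 0.15  ]
blk scene [0.5082 0.0123 0.15  ]
blk scene [0.5747 0.0118 0.15  ]
blk scene [0.578  0.0748 0.15  ]
blk side [0.5695 0.0771 0.15  ]
blk side [0.5051 0.0787 0.15  ]
blk side [0.5064 0.016  0.15  ]
blk side [0.573  0.0139 0.15  ]
base scene [0.4988 0.2893 0.012 ]
base side [0.4115 0.3989 0.012 ]
base side [0.4877 0.3016 0.012 ]
base side [0.6107 0.3957 0.012 ]
rim [0.5142 0.3964 0.142 ] [0.5118 0.4015 0.142 ]
catch [0.45852857 0.35798688 0.092     ] [0.56562617 0.44109938 0.092     ]
scene block_mid [([307.0, 174.4, 348.9, 234.6], 0.79), ([307.1, 152.3, 338.5, 204.5], 0.67)]
scene basket_mid [([383.1, 135.8, 422.5, 170.3], 0.96)]
scene board [([275.3, 212.0, 443.4, 328.2], 0.59)]
scene holder [([376.5, 151.4, 427.8, 192.0], 0.83), ([323.7, 136.2, 364.6, 169.4], 0.71)]
scene cup_a_in [([281.8, 213.8, 311.6, 255.4], 0.87)]
scene jar_mid [([416.4, 172.5, 439.9, 215.0], 0.94)]
side block_mid [([258.4, 171.7, 288.0, 223.1], 0.93), ([395.8, 198.7, 415.9, 228.0], 0.73), ([300.7, 177.7, 329.6, 224.1], 0.62)]
side basket_mid []
side board [([321.8, 167.7, 423.1, 260.9], 0.7), ([244.0, 117.3, 276.1, 150.6], 0.28)]
side holder [([178.1, 150.8, 230.6, 199.9], 0.96), ([395.8, 199.3, 419.1, 228.4], 0.72), ([238.1, 138.0, 286.0, 169.2], 0.65)]
side cup_a_in [([322.7, 215.6, 346.8, 245.7], 0.93)]
side jar_mid [([296.4, 123.2, 318.2, 157.5], 0.7)]
0.85
```

Run:
```python
from h import *
def f(o,u,v): return (o[0]+u/4-0.125,o[1]+v/4-0.125)
c1=(270,200);c2=(280,120);c3=(250,145);c4=(160,100)
for uv in [(85,115),(35,160),(95,207),(152,155)]: print("yel side",onplane("side",f(c3,*uv),.15).round(4))
for uv in [(152,132),(110,168),(195,185),(230,147)]: print("yel scene",onplane("scene",f(c2,*uv),.15).round(4))
for n,c,uv in [("a",c3,(340,325)),("c",c3,(627,250)),("b",c3,(460,56))]:
    z=.085+(.02 if n!="a" else 0);print("cup",n,onplane("side",f(c,*uv),z).round(4))
for n,c,uv in [("a",c1,(106,88)),("c",c1,(301,295)),("b",c1,(592,97))]:
    z=.085+(.02 if n!="a" else 0);print("cup",n,onplane("scene",f(c,*uv),z).round(4))
print("jar",onplane("side",f(c4,588,125),.11),onplane("scene",f(c2,600,225),.11))
# overlay check
sc=cv2.imread("pics/scene0.png");sd=cv2.imread("pics/side0.png")
def rect(cx,cy,yaw,a,b,z):
    c,s=np.cos(yaw),np.sin(yaw);L=np.array([[-a,-b],[a,-b],[a,b],[-a,b]])/2
    return np.c_[cx+c*L[:,0]-s*L[:,1],cy+s*L[:,0]+c*L[:,1],np.full(4,z)]
for n,im in [("scene",sc),("side",sd)]:
    im=cv2.resize(im,None,fx=3,fy=3,interpolation=cv2.INTER_CUBIC)
    for q in [rect(.7058,-.0106,np.radians(1.5),.24,.34,.02),rect(.540,.0452,np.radians(.5),.07,.07,.15),rect(.540,.0452,np.radians(.5),.07,.07,0),rect(.512,.398,np.radians(37.6),.16,.13,.012)]:
        cv2.polylines(im,[((proj(n,q)+.5)*3).astype(int)],True,(0,0,255),1)
    t=np.linspace(0,6.28,40);q=np.c_[.512+.05*np.cos(t),.398+.05*np.sin(t),.142+0*t];cv2.polylines(im,[((proj(n,q)+.5)*3).astype(int)],True,(0,255,0),1)
    x0,y0=(265,120) if n=="scene" else (180,100)
    cv2.imwrite(f"pics/ov_{n}.png",im[3*y0:3*y0+600,3*x0:3*x0+750])
```

```text
yel side [0.4474 0.1657 0.15  ]
yel side [0.392  0.1412 0.15  ]
yel side [0.4128 0.0746 0.15  ]
yel side [0.4756 0.101  0.15  ]
yel scene [0.392  0.1373 0.15  ]
yel scene [0.415  0.0759 0.15  ]
yel scene [0.4763 0.1011 0.15  ]
yel scene [0.4505 0.1609 0.15  ]
cup a [ 0.5477 -0.0751  0.085 ]
cup c [ 0.7757 -0.1341  0.105 ]
cup b [0.7762 0.1097 0.105 ]
cup a [ 0.5477 -0.0783  0.085 ]
cup c [ 0.7762 -0.1389  0.105 ]
cup b [0.7769 0.1067 0.105 ]
jar [0.66458431 0.32696885 0.11      ] [0.6664824  0.31841339 0.11      ]
```

View pics/ov_scene.png

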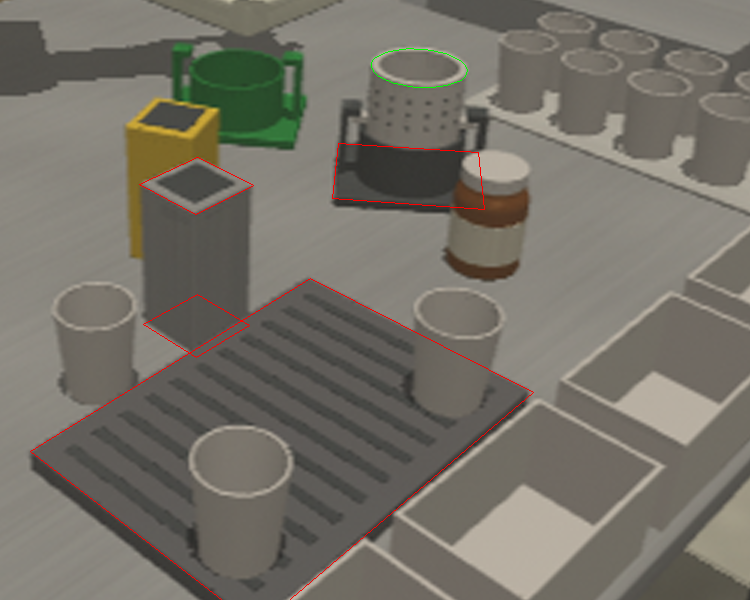

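View pics/ov_side.png

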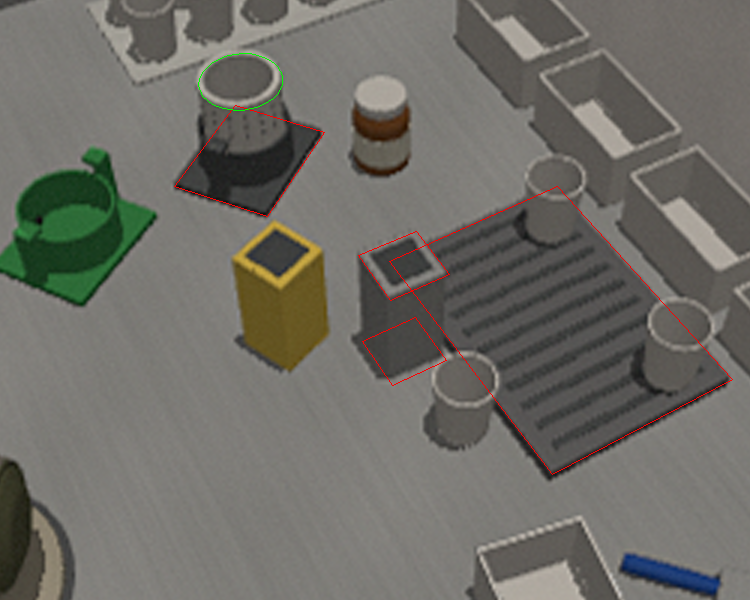

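Checks agree to 1–3 mm in both cameras:

| Thing | Position (m) | Yaw |
|---|---|---|
| Board centre | (.706, -.011) | 1.5° |
| Grey block centre | (.540, .045), near face x≈.505 | about square |
| Basket/holder centre | (.512, .398) | 37.6° |
| Yellow block, nearest corner | (.476, .101) | – |

I move behind the grey block at safe height, with the jaws along y and part open.

>>> {"name": "servo_tool", "arguments": {
  "deltas": [
    [[0, 0, 0], [0, 0, -0.053], 0.35],
    [[0, 0, 0], [0, 0, -0.053], 0.35],
    [[-0.16, 0.1, 0], [0, 0, 0], 0.35],
    [[-0.16, 0.1, 0], [0, 0, 0], 0.35],
    [[-0.16, 0.1, 0], [0, 0, 0], 0.35],
    [[-0.16, 0.1, 0], [0, 0, 0], 0.35],
    [[-0.16, 0.1, 0], [0, 0, 0], 0.35],
    [[-0.16, 0.1, 0], [0, 0, 0], 0.35]
  ]
}}

```text
time_s: 1.85
ee_pos: [0.3611, 0.2376, 0.2314]
eef_rot: [0.0, 0.691, 0.722, 0.001]
wrist_force: [0.8, 0.9, 0.3]
gripper_width: 0.0301
```

>>> {"name": "servo_tool", "arguments": {
  "deltas": [
    [[-0.165, 0.088, 0], [0, 0, 0.005], 0.35],
    [[-0.165, 0.088, 0], [0, 0, 0], 0.35],
    [[-0.165, 0.088, 0], [0, 0, 0], 0.35],
    [[-0.165, 0.088, 0], [0, 0, 0], 0.35],
    [[0, 0, 0], [0, 0, 0], 0.35]
  ]
}}

```text
time_s: 2.48
ee_pos: [0.4775, 0.0328, 0.232]
eef_rot: [0.001, 0.699, 0.715, 0.003]
wrist_force: [-0.4, 0.1, 0.4]
gripper_width: 0.0298
```

>>> {"name": "servo_tool", "arguments": {
  "deltas": [
    [[0.036, -0.012, 0.09], [0, 0, 0], 0.35],
    [[0, 0, 0.09], [0, 0, 0], 0.35],
    [[0, 0, 0.09], [0, 0, 0], 0.35],
    [[0, 0, 0.09], [0, 0, 0], 0.35],
    [[0, 0, 0], [0, 0, 0], 0.35]
  ]
}}

```text
time_s: 3.1
ee_pos: [0.473, 0.0467, 0.1222]
eef_rot: [0.002, 0.699, 0.716, 0.003]
wrist_force: [-0.2, 0.7, 0.0]
gripper_width: 0.0299
```

Run:
```python
from h import *
for n in ["scene","side"]:
    im=grab_frame(n)[:,:,::-1]
    x0,y0=(290,100) if n=="scene" else (240,120)
    cv2.imwrite(f"pics/p1_{n}.png",cv2.resize(im[y0:y0+150,x0:x0+180],None,fx=4,fy=4,interpolation=cv2.INTER_CUBIC))
```

```text
(no output)
```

View pics/p1_side.png

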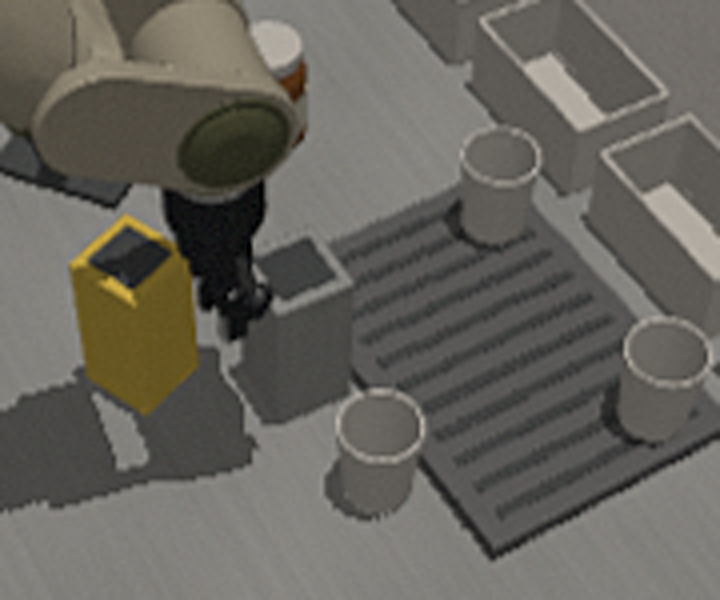

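View pics/p1_scene.png

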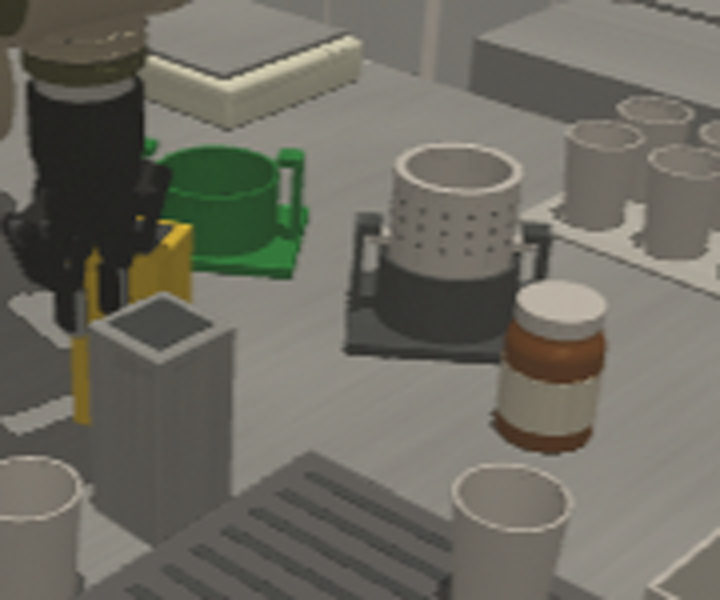

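Fingers sit centred behind the grey block's near face (side crop (240,310)), clear of the yellow one. I push gently now.

>>> {"name": "servo_tool", "arguments": {
  "deltas": [
    [[0, 0.04, 0], [0, 0, 0], 0.35],
    [[0, 0.04, 0], [0, 0, 0], 0.35],
    [[0, 0.04, 0], [0, 0, 0], 0.35],
    [[0, 0.04, 0], [0, 0, 0], 0.35],
    [[0, 0.04, 0], [0, 0, 0], 0.35]
  ]
}}

```text
time_s: 3.82
ee_pos: [0.5394, 0.048, 0.1279]
eef_rot: [0.006, 0.699, 0.716, 0.006]
wrist_force: [-0.6, -1.1, 1.2]
gripper_width: 0.0303
```

Run:
```python
from h import *
im=grab_frame("scene")[:,:,::-1];x0,y0=(270,120)
cv2.imwrite("pics/p2.png",cv2.resize(im[y0:y0+150,x0:x0+180],None,fx=4,fy=4,interpolation=cv2.INTER_CUBIC))
```

```text
(no output)
```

View pics/p2.png

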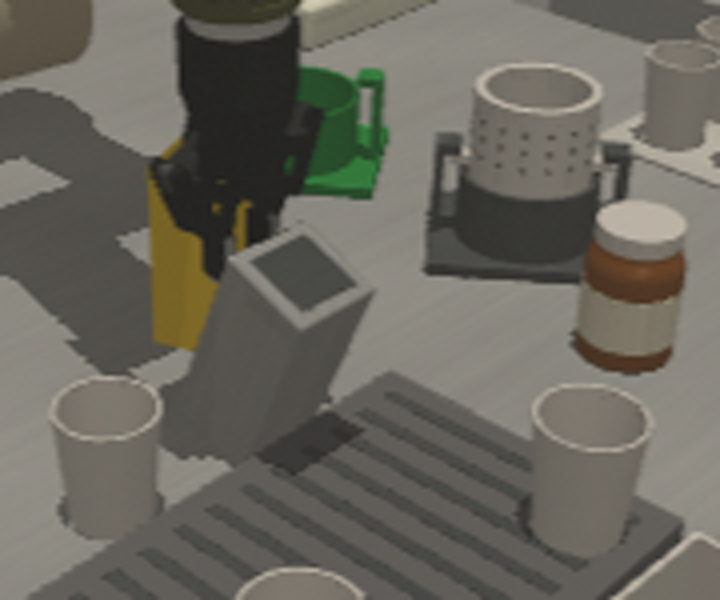

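The block is tilting squarely over the edge. I keep pushing, slowly.

>>> {"name": "servo_tool", "arguments": {
  "deltas": [
    [[0, 0.035, 0.01], [0, 0, 0], 0.35],
    [[0, 0.035, 0.01], [0, 0, 0], 0.35],
    [[0, 0.035, 0], [0, 0, 0], 0.35],
    [[0, 0.02, 0], [0, 0, 0], 0.35]
  ]
}}

```text
time_s: 4.38
ee_pos: [0.5809, 0.0489, 0.1217]
eef_rot: [0.006, 0.699, 0.715, 0.006]
wrist_force: [-0.1, 0.3, 0.2]
gripper_width: 0.0298
```

Run:
```python
from h import *
im=grab_frame("scene")[:,:,::-1];x0,y0=(270,120)
cv2.imwrite("pics/p3.png",cv2.resize(im[y0:y0+150,x0:x0+180],None,fx=4,fy=4,interpolation=cv2.INTER_CUBIC))
```

```text
(no output)
```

View pics/p3.png

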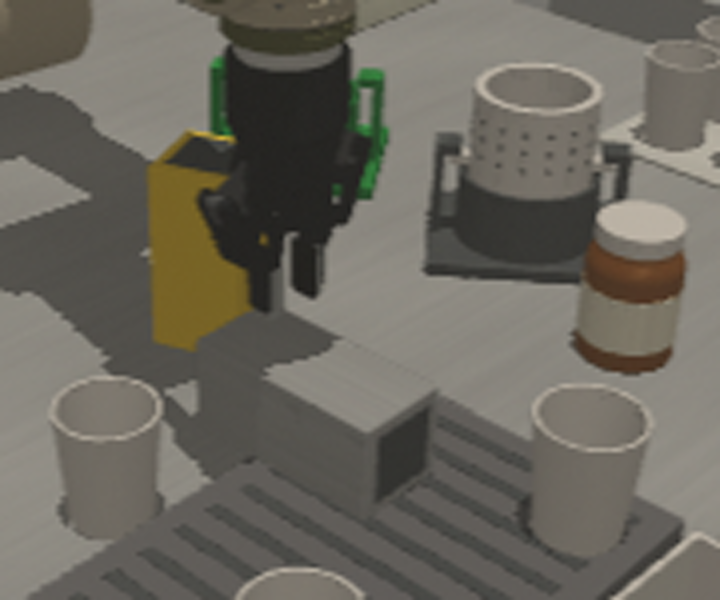

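Run:
```python
from h import *
def f(u,v): return (270+u/4-.125,120+v/4-.125)
for uv in [(437,390),(368,435),(258,310)]: print(onplane("scene",f(*uv),.09).round(4))
print(onplane("scene",f(368,515),.02).round(4))
im=grab_frame("side")[:,:,::-1];x0,y0=(240,120)
cv2.imwrite("pics/p3s.png",cv2.resize(im[y0:y0+150,x0:x0+180],None,fx=4,fy=4,interpolation=cv2.INTER_CUBIC))
```

```text
[0.682  0.0794 0.09  ]
[0.684  0.0133 0.09  ]
[0.5365 0.065  0.09  ]
[0.6789 0.023  0.02  ]
```

View pics/p3s.png

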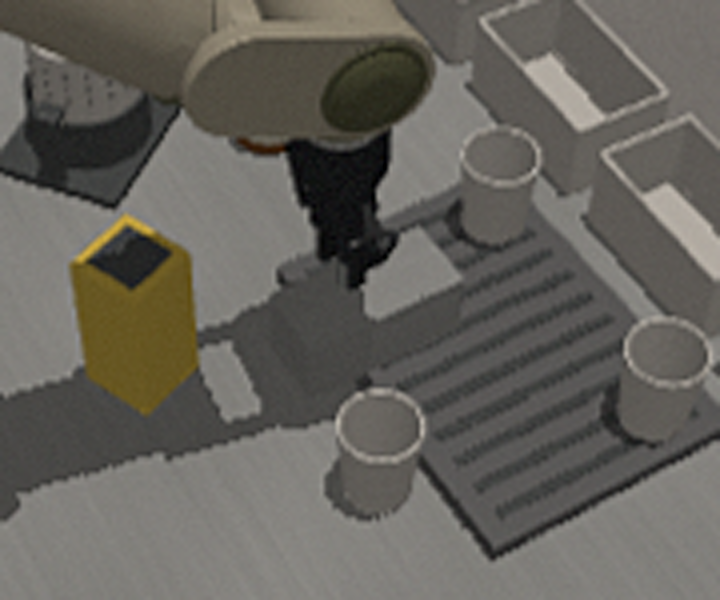

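The block lies flat but overhangs the near edge by about 53 mm: it spans x .533–.683 and the edge is at .586. I back off, go down behind its end and slide it fully onto the board.

>>> {"name": "servo_tool", "arguments": {
  "deltas": [
    [[-0.01, -0.115, 0], [0, 0, 0], 0.35],
    [[-0.008, -0.115, 0], [0, 0, 0], 0.35],
    [[0, 0, 0], [0, 0, 0], 0.35]
  ]
}}

```text
time_s: 4.85
ee_pos: [0.5096, 0.0418, 0.1204]
eef_rot: [0.006, 0.699, 0.716, 0.006]
wrist_force: [-0.2, 0.8, -0.0]
gripper_width: 0.0299
```

>>> {"name": "servo_tool", "arguments": {
  "deltas": [
    [[0, 0.01, 0.095], [0, 0, 0], 0.35],
    [[0, 0, 0.095], [0, 0, 0], 0.35],
    [[0, 0, 0], [0, 0, 0], 0.35]
  ]
}}

```text
time_s: 5.22
ee_pos: [0.5162, 0.0417, 0.0635]
eef_rot: [0.008, 0.699, 0.715, 0.008]
wrist_force: [0.5, -0.9, -0.2]
gripper_width: 0.0301
```

Run:
```python
from h import *
im=grab_frame("side")[:,:,::-1];x0,y0=(240,120)
cv2.imwrite("pics/p4s.png",cv2.resize(im[y0:y0+150,x0:x0+180],None,fx=4,fy=4,interpolation=cv2.INTER_CUBIC))
```

```text
(no output)
```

View pics/p4s.png

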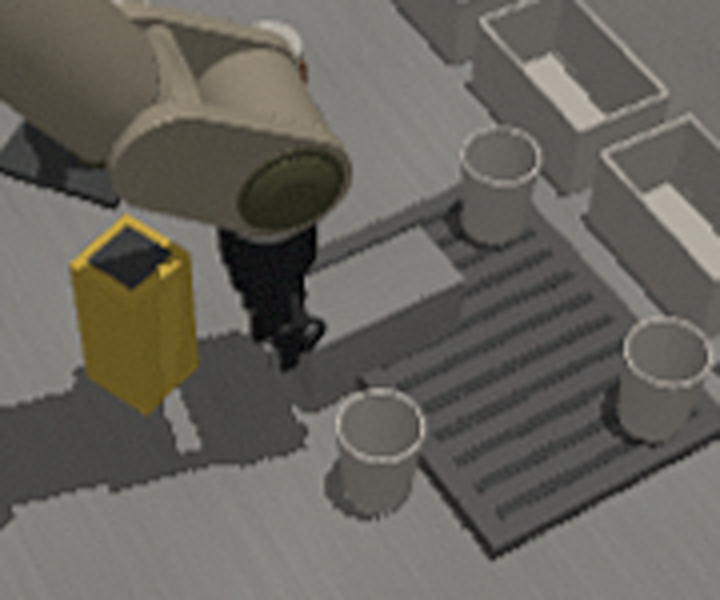

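>>> {"name": "servo_tool", "arguments": {
  "deltas": [
    [[0, 0.034, 0], [0, 0, 0], 0.35],
    [[0, 0.034, 0], [0, 0, 0], 0.35],
    [[0, 0.034, 0], [0, 0, 0], 0.35],
    [[0, 0.034, 0], [0, 0, 0], 0.35],
    [[0, 0.034, 0], [0, 0, 0], 0.35],
    [[0, 0.02, 0], [0, 0, 0], 0.35]
  ]
}}

```text
time_s: 6.02
ee_pos: [0.5782, 0.0431, 0.0683]
eef_rot: [0.009, 0.698, 0.716, 0.009]
wrist_force: [-3.2, 0.4, -0.2]
gripper_width: 0.0294
```

Run:
```python
from h import *
for n,(x0,y0) in [("side",(240,120)),("scene",(270,150))]:
    im=grab_frame(n)[:,:,::-1]
    cv2.imwrite(f"pics/p5{n}.png",cv2.resize(im[y0:y0+150,x0:x0+180],None,fx=4,fy=4,interpolation=cv2.INTER_CUBIC))
```

```text
(no output)
```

View pics/p5side.png

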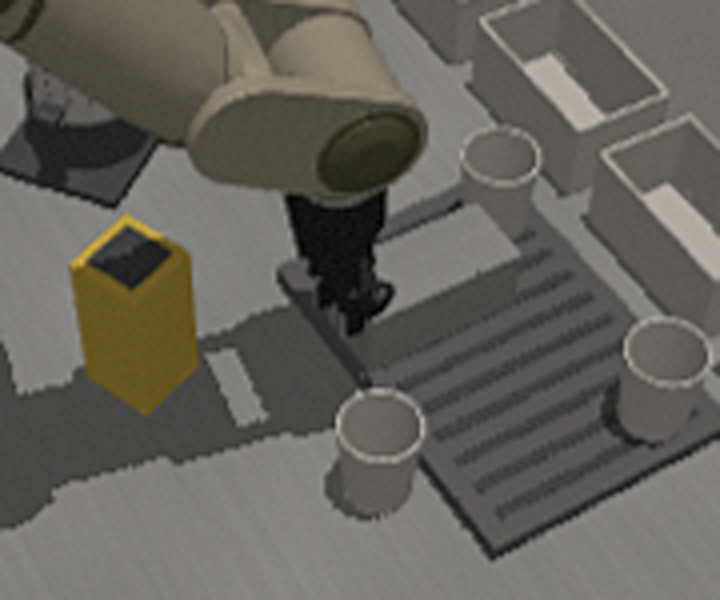

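View pics/p5scene.png

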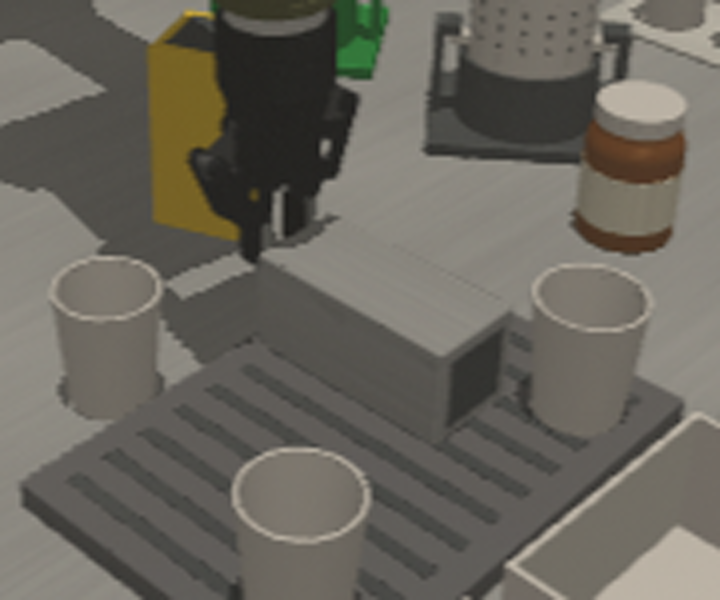

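The block now lies flat, square and wholly on the board (side crop (430,260)), and the cups are untouched. I back off and rise, then go to the basket.

>>> {"name": "servo_tool", "arguments": {
  "deltas": [
    [[0, -0.06, 0], [0, 0, 0], 0.35],
    [[0, -0.03, -0.15], [0, 0, 0], 0.4],
    [[0, 0, -0.2], [0, 0, 0], 0.45],
    [[0, 0, -0.12], [0, 0, 0], 0.45]
  ]
}}

```text
time_s: 6.62
ee_pos: [0.547, 0.0423, 0.2113]
eef_rot: [0.009, 0.699, 0.715, 0.009]
wrist_force: [0.4, -0.2, 0.7]
gripper_width: 0.0385
```

```bash
cat >> h.py <<'E'
def plan(pos,ang,rows=None):
    s=read_state();Rc=q2R(s["eef_rot"]);a=np.radians(ang)
    x=np.array([np.cos(a),np.sin(a),0]);z=np.array([0,0,-1.]);Rt=np.c_[x,np.cross(z,x),z]
    d=Rc.T@(np.array(pos)-s["ee_pos"]);rv=R.from_matrix(Rc.T@Rt).as_rotvec()
    print("t",s["time_s"],"pos",s["ee_pos"].round(4),"ang",np.degrees(np.arctan2(Rc[1,0],Rc[0,0])).round(2),"zax",Rc[:,2].round(3),"j6",np.degrees(s["qpos"][5]).round(1),"F",s["wrist_force"].round(1),"w",s["gripper_width"].round(4))
    print("shift",(d/.3).round(4),"turn",(rv/np.pi).round(4), "mm/row62.5:",np.linalg.norm(d)/.0625,"deg/10.7:",np.degrees(np.linalg.norm(rv))/10.7)
E
python3 - <<'E'
from h import *
def f(u,v): return (270+u/4-.125,150+v/4-.125)
for uv in [(515,310),(443,357),(258,258)]: print(onplane("scene",f(*uv),.09).round(4))
a=np.radians(127.6);u=np.array([np.cos(a),np.sin(a)]);g=np.array([.5125,.3985])-.046*u;print(g)
plan([*g,.22],127.6)
E
```

```text
[0.7417 0.0808 0.09  ]
[0.7413 0.0144 0.09  ]
[0.5949 0.008  0.09  ]
[0.54056668 0.36205468]Traceback (most recent call last):
  File "<stdin>", line 5, in <module>
  File "h.py", line 28, in plan
    print("t",s["time_s"],"pos",s["ee_pos"].round(4),"ang",np.degrees(np.arctan2(Rc[1,0],Rc[0,0])).round(2),"zax",Rc[:,2].round(3),"j6",np.degrees(s["qpos"][5]).round(1),"F",s["wrist_force"].round(1),"w",s["gripper_width"].round(4))
                                                                                                                                                                                                            ^^^^^^^^^^^^^^^^^^^^^^^^
AttributeError: 'float' object has no attribute 'round'
```

```bash
sed -i 's/s\["gripper_width"\].round(4)/round(float(s["gripper_width"]),4)/' h.py
python3 - <<'E'
from h import *
plan([.547,.0423,.22],127.6)
E
```

```text
t 6.625 pos [0.547  0.0423 0.2113] ang 91.36 zax [ 0.026  0.    -1.   ] j6 -99.4 F [ 0.4 -0.2  0.7] w 0.0385
shift [-0.0001  0.0007 -0.029 ] turn [ 0.0081  0.0029 -0.2013] mm/row62.5: 0.13930931096281224 deg/10.7: 3.390096523733452
```

>>> {"name": "servo_tool", "arguments": {
  "deltas": [
    [[0, 0, -0.02], [0, 0, -0.05], 0.45],
    [[0, 0, 0], [0, 0, -0.05], 0.45],
    [[0, 0, 0], [0, 0, -0.05], 0.45],
    [[0, 0, 0], [0, 0, -0.05], 0.45]
  ]
}}

```text
time_s: 7.12
ee_pos: [0.5488, 0.0421, 0.2232]
eef_rot: [0.019, 0.435, 0.9, 0.008]
wrist_force: [-0.1, 0.5, 1.0]
gripper_width: 0.0384
```

Run:
```python
from h import *
plan([.5406,.3620,.22],127.6)
```

```text
t 7.125 pos [0.5488 0.0421 0.2232] ang 128.43 zax [ 0.041 -0.002 -0.999] j6 -136.5 F [-0.1  0.5  1. ] w 0.0384
shift [0.8522 0.6415 0.0081] turn [0.0099 0.0084 0.0047] mm/row62.5: 5.120419843306996 deg/10.7: 0.23235679375081444
```

>>> {"name": "servo_tool", "arguments": {
  "deltas": [
    [[0.14, 0.106, 0], [0.01, 0.008, 0.005], 0.45],
    [[0.14, 0.106, 0], [0, 0, 0], 0.45],
    [[0.14, 0.106, 0], [0, 0, 0], 0.45],
    [[0.14, 0.106, 0], [0, 0, 0], 0.45],
    [[0.14, 0.106, 0], [0, 0, 0], 0.45],
    [[0.1, 0.08, 0], [0, 0, 0], 0.45],
    [[0, 0, 0], [0, 0, 0], 0.45]
  ]
}}

```text
time_s: 8.0
ee_pos: [0.5485, 0.353, 0.2255]
eef_rot: [0.004, 0.442, 0.897, 0.003]
wrist_force: [0.0, -0.6, -0.7]
gripper_width: 0.0384
```

Run:
```python
from h import *
plan([.5406,.3620,.20],127.6)
s=read_state();im=grab_frame("wrist")[:,:,::-1].copy();np.save("pics/w1.npy",im)
import pickle;pickle.dump(s,open("pics/w1.pkl","wb"))
cv2.imwrite("pics/w1raw.png",im)
for r in (.042,.05):
    t=np.linspace(0,6.28,60);q=np.c_[.5125+r*np.cos(t),.3985+r*np.sin(t),.142+0*t]
    cv2.polylines(im,[(proj("wrist",q,s)+.5).astype(int)],True,(0,255,0),1)
cv2.imwrite("pics/w1.png",im)
im=grab_frame("scene")[:,:,::-1];x0,y0=(310,80)
cv2.imwrite(f"pics/p6.png",cv2.resize(im[y0:y0+150,x0:x0+180],None,fx=4,fy=4,interpolation=cv2.INTER_CUBIC))
```

```text
t 8.0 pos [0.5485 0.353  0.2255] ang 127.51 zax [ 0.011  0.001 -1.   ] j6 -105.1 F [ 0.  -0.6 -0.7] w 0.0384
shift [ 0.0402 -0.0033  0.0846] turn [ 0.003   0.0017 -0.0005] mm/row62.5: 0.44987248718124917 deg/10.7: 0.0578259729769675
```

View pics/w1.png

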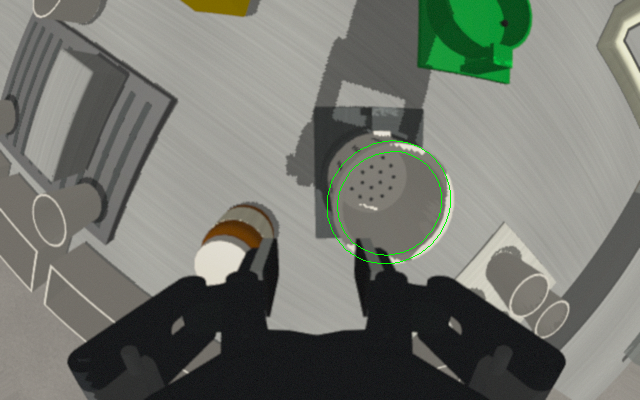

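View pics/p6.png

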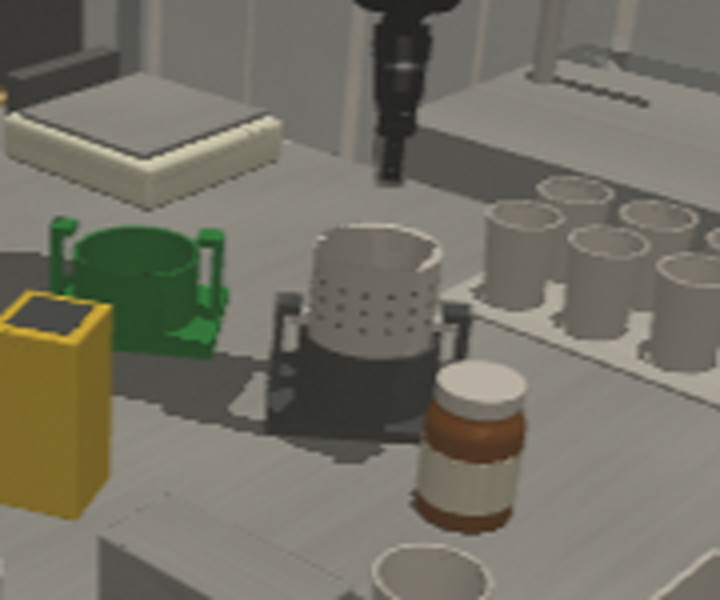

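Run:
```python
import cv2
for n in ["w1","w1raw"]:
    im=cv2.imread(f"pics/{n}.png");cv2.imwrite(f"pics/{n}c.png",cv2.resize(im[90:290,300:490],None,fx=3,fy=3,interpolation=cv2.INTER_CUBIC))
```

```text
(no output)
```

View pics/w1c.png

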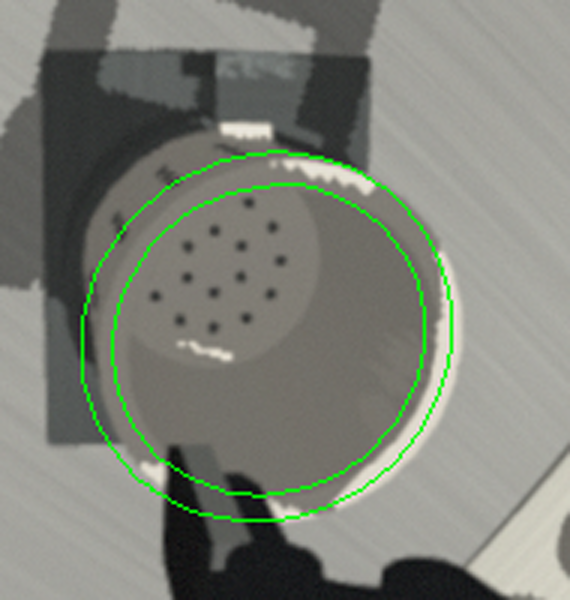

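View pics/w1rawc.png

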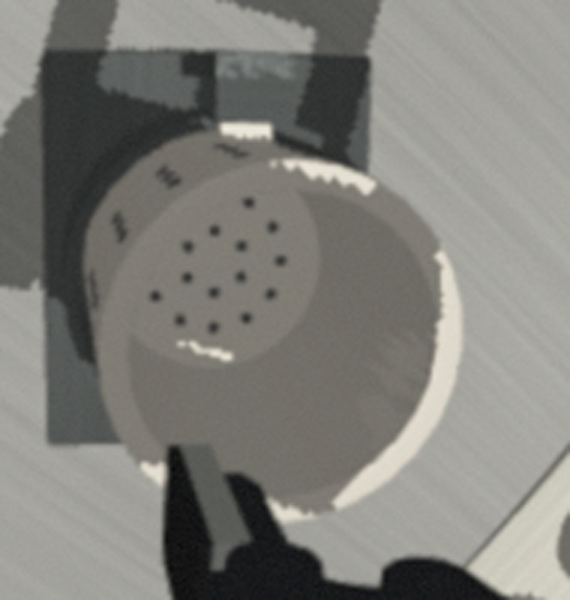

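The rim in the wrist picture sits about 3 px to the right of my overlay (+x tool), so I move the centre about 2 mm to (.5113,.4002). That agrees with the side camera. The lug at crop (245,130) confirms the lug axis lies along tool y.

>>> {"name": "servo_tool", "arguments": {
  "deltas": [
    [[0.046, -0.003, 0.03], [0.003, 0.002, 0], 0.45],
    [[0, 0, 0], [0, 0, 0], 0.45]
  ]
}}

```text
time_s: 8.35
ee_pos: [0.5397, 0.3596, 0.2163]
eef_rot: [-0.001, 0.445, 0.896, -0.0]
wrist_force: [0.6, 0.1, 1.2]
gripper_width: 0.0389
```

Run:
```python
from h import *
plan([.5394,.3638,.108],127.6)
```

```text
t 8.35 pos [0.5397 0.3596 0.2163] ang 127.2 zax [-0.002 -0.    -1.   ] j6 -104.0 F [0.6 0.1 1.2] w 0.0389
shift [0.0115 0.0083 0.3609] turn [-0.0005 -0.0003 -0.0022] mm/row62.5: 1.7336332019295788 deg/10.7: 0.03846875440210967
```

>>> {"name": "servo_tool", "arguments": {
  "deltas": [
    [[0.0115, 0.008, 0.06], [0, 0, -0.002], 0.45],
    [[0, 0, 0.07], [0, 0, 0], 0.45],
    [[0, 0, 0.03], [0, 0, 0], 0.45],
    [[0, 0, 0], [0, 0, 0], 0.45]
  ]
}}

```text
time_s: 8.85
ee_pos: [0.5404, 0.3619, 0.1683]
eef_rot: [0.0, 0.443, 0.897, 0.0]
wrist_force: [-0.1, 1.0, 0.3]
gripper_width: 0.0384
```

Run:
```python
from h import *
plan([.5394,.3638,.108],127.6)
for n,(x0,y0,k) in [("wrist",(260,150,4)),("scene",(340,100,4))]:
    im=grab_frame(n)[:,:,::-1];cv2.imwrite(f"pics/p7{n}.png",cv2.resize(im[y0:y0+140,x0:x0+180],None,fx=k,fy=k,interpolation=cv2.INTER_CUBIC))
```

```text
t 8.85 pos [0.5404 0.3619 0.1683] ang 127.41 zax [ 0.  0. -1.] j6 -104.0 F [-0.1  1.   0.3] w 0.0384
shift [0.007  0.0012 0.2011] turn [ 0.0002 -0.     -0.001 ] mm/row62.5: 0.9657238167695941 deg/10.7: 0.017685141959320316
```

View pics/p7wrist.png

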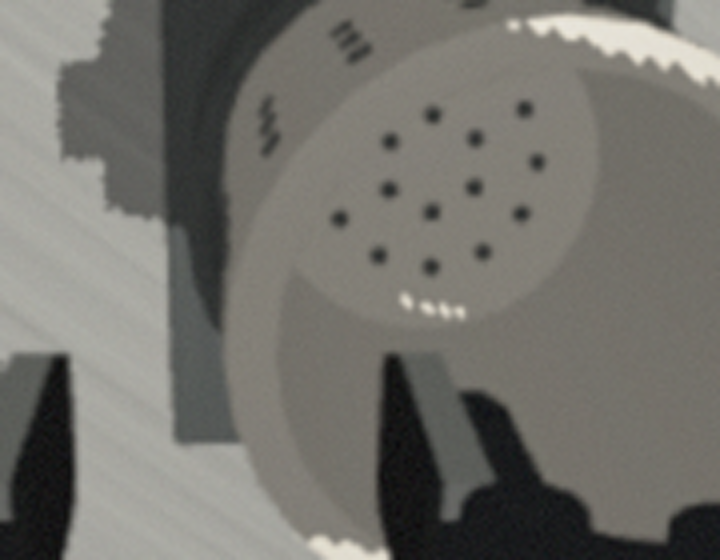

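View pics/p7scene.png

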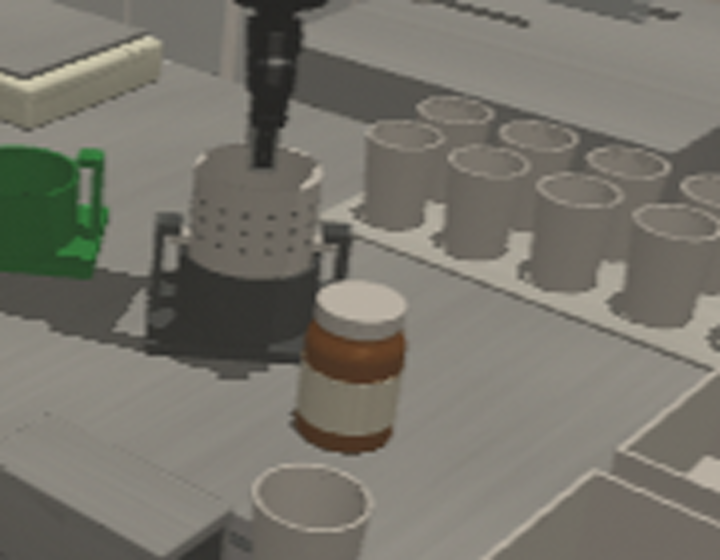

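>>> {"name": "servo_tool", "arguments": {
  "deltas": [
    [[0.007, 0.001, 0.067], [0, 0, 0], 0.45],
    [[0, 0, 0.067], [0, 0, 0], 0.45],
    [[0, 0, 0.067], [0, 0, 0], 0.45],
    [[0, 0, 0], [0, 0, 0], 0.45]
  ]
}}

```text
time_s: 9.45
ee_pos: [0.5416, 0.3647, 0.1115]
eef_rot: [0.003, 0.443, 0.896, 0.004]
wrist_force: [0.8, -0.1, 0.5]
gripper_width: 0.0385
```

Run:
```python
from h import *
plan([.5394,.3638,.108],127.6)
for n,(x0,y0,k) in [("wrist",(260,170,4))]:
    im=grab_frame(n)[:,:,::-1];cv2.imwrite(f"pics/p8{n}.png",cv2.resize(im[y0:y0+140,x0:x0+180],None,fx=k,fy=k,interpolation=cv2.INTER_CUBIC))
```

```text
t 9.45 pos [0.5416 0.3647 0.1115] ang 127.4 zax [ 0.009  0.004 -1.   ] j6 -103.8 F [ 0.8 -0.1  0.5] w 0.0385
shift [ 0.0022 -0.0076  0.0117] turn [ 0.0029  0.0007 -0.0011] mm/row62.5: 0.06776196976692435 deg/10.7: 0.053986501019149806
```

View pics/p8wrist.png

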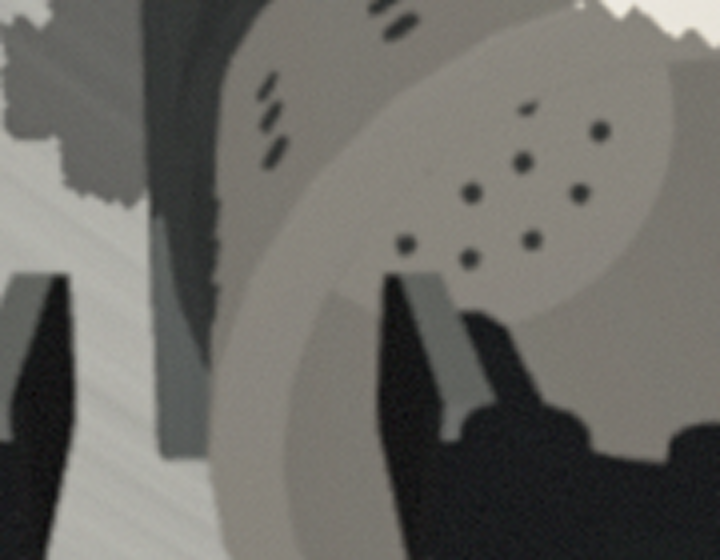

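The wall is between the fingers but about 2 mm to the +x side of the midline (wall mid crop 250, finger mid 225). I shift, lower slightly and close.

>>> {"name": "servo_tool", "arguments": {
  "deltas": [
    [[0.007, -0.006, 0.01], [0.003, 0.001, -0.001], 0.45],
    [[0, 0, 0], [0, 0, 0], 0.2],
    [[0, 0, 0], [0, 0, 0], 0],
    [[0, 0, 0], [0, 0, 0], 0],
    [[0, 0, 0], [0, 0, 0], 0],
    [[0, 0, 0], [0, 0, 0], 0]
  ]
}}

```text
time_s: 10.25
ee_pos: [0.54, 0.3662, 0.1128]
eef_rot: [0.001, 0.441, 0.897, 0.003]
wrist_force: [-0.2, -0.5, -0.1]
gripper_width: 0.0072
```

Run:
```python
from h import *
plan([.5394,.3638,.108],127.6)
```

```text
t 10.25 pos [0.54   0.3662 0.1128] ang 127.6 zax [ 0.005  0.004 -1.   ] j6 -103.9 F [-0.2 -0.5 -0.1] w 0.0072
shift [-0.005  -0.0066  0.0158] turn [ 0.0019 -0.      0.    ] mm/row62.5: 0.0856735855230147 deg/10.7: 0.031253433334578064
```

Gripped (7.2 mm on the 8 mm wall). I twist about the basket axis, clockwise from above.

>>> {"name": "servo_tool", "arguments": {
  "deltas": [
    [[0.001, -0.013, 0], [0, 0, 0.028], 0],
    [[0.001, -0.016, 0], [0, 0, 0.033], 0],
    [[0.001, -0.016, 0], [0, 0, 0.033], 0]
  ]
}}

```text
time_s: 10.62
ee_pos: [0.5278, 0.3599, 0.1125]
eef_rot: [0.001, 0.572, 0.82, 0.003]
wrist_force: [-1.1, -0.1, 1.0]
gripper_width: 0.0076
```

Run:
```python
from h import *
c=np.array([.54,.3662])+.046*np.array([np.cos(np.radians(127.6)),np.sin(np.radians(127.6))]);print(c)
a=127.6-45;u=np.array([np.cos(np.radians(a)),np.sin(np.radians(a))])
plan([*(c-.046*u),.1128],a)
s=read_state();R_=q2R(s["eef_rot"]);print("centre now",s["ee_pos"]+.046*R_[:,0],s["moment"])
```

```text
[0.51193332 0.40264532]
t 10.625 pos [0.5278 0.3599 0.1125] ang 110.25 zax [ 0.004  0.004 -1.   ] j6 -86.6 F [-1.1 -0.1  1. ] w 0.0076
shift [ 0.0162 -0.0715 -0.0012] turn [ 0.0015 -0.0011  0.1536] mm/row62.5: 0.3519269821168221 deg/10.7: 2.584360564176864
centre now [0.51189379 0.40304494 0.11263996] [0.14762356 0.07808385 0.21180396]
```

>>> {"name": "servo_tool", "arguments": {
  "deltas": [
    [[0.001, -0.016, 0], [0, 0, 0.034], 0],
    [[0.001, -0.016, 0], [0, 0, 0.034], 0],
    [[0.001, -0.016, 0], [0, 0, 0.034], 0],
    [[0.001, -0.016, 0], [0, 0, 0.034], 0],
    [[0.001, -0.016, 0], [0, 0, 0.034], 0],
    [[0, 0, 0], [0, 0, 0], 0]
  ]
}}

```text
time_s: 11.38
ee_pos: [0.5033, 0.3579, 0.1127]
eef_rot: [0.001, 0.773, 0.635, 0.003]
wrist_force: [-0.8, -1.3, 1.1]
gripper_width: 0.0076
```

Run:
```python
from h import *
s=read_state();R_=q2R(s["eef_rot"]);print("centre now",s["ee_pos"]+.046*R_[:,0],s["moment"])
plan(s["ee_pos"],80)
for n,(x0,y0,k) in [("scene",(340,100,4)),("wrist",(200,90,3))]:
    im=grab_frame(n)[:,:,::-1];cv2.imwrite(f"pics/p9{n}.png",cv2.resize(im[y0:y0+150,x0:x0+180],None,fx=k,fy=k,interpolation=cv2.INTER_CUBIC))
```

```text
centre now [0.51220667 0.40298704 0.11285197] [-0.15026566  0.17881457 -0.15305212]
t 11.375 pos [0.5033 0.3579 0.1127] ang 78.79 zax [ 0.005  0.003 -1.   ] j6 -54.4 F [-0.8 -1.3  1.1] w 0.0076
shift [0. 0. 0.] turn [ 0.0014 -0.0012 -0.0067] mm/row62.5: 0.0 deg/10.7: 0.1173057302288875
```

View pics/p9scene.png

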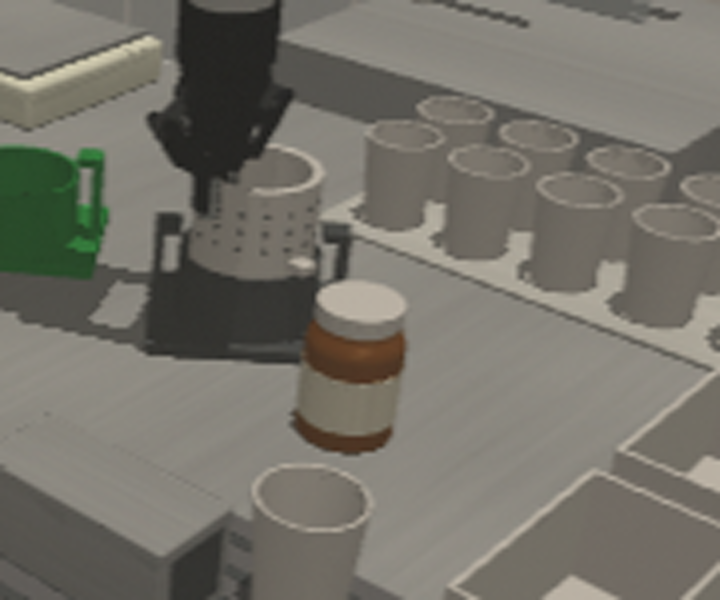

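View pics/p9wrist.png

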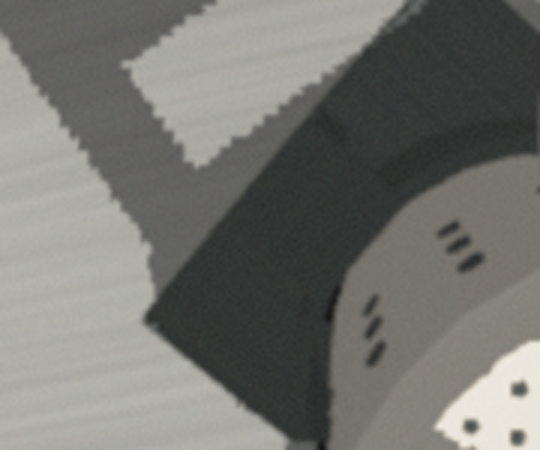

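The lug now shows at crop (300,262), well clear of the catch (about 49° turned). I pull straight up, slowly at first.

>>> {"name": "servo_tool", "arguments": {
  "deltas": [
    [[0, 0, -0.02], [0, 0, 0], 0],
    [[0, 0, -0.03], [0, 0, 0], 0],
    [[0, 0, -0.03], [0, 0, 0], 0],
    [[0, 0, -0.04], [0, 0, 0], 0]
  ]
}}

```text
time_s: 11.98
ee_pos: [0.5034, 0.3573, 0.1496]
eef_rot: [0.0, 0.772, 0.636, 0.002]
wrist_force: [-0.2, 0.6, -2.1]
gripper_width: 0.0072
```

Run:
```python
from h import *
plan([.5033,.3579,.26],78.79)
im=grab_frame("scene")[:,:,::-1];x0,y0=(340,80)
cv2.imwrite("pics/p10.png",cv2.resize(im[y0:y0+150,x0:x0+180],None,fx=4,fy=4,interpolation=cv2.INTER_CUBIC))
```

```text
t 11.975 pos [0.5034 0.3573 0.1496] ang 79.0 zax [ 0.003  0.002 -1.   ] j6 -54.6 F [-0.2  0.6 -2.1] w 0.0072
shift [ 2.60e-03  1.00e-04 -3.68e-01] turn [ 0.0008 -0.0007  0.0012] mm/row62.5: 1.7663463315411105 deg/10.7: 0.02629725381620381
```

View pics/p10.png

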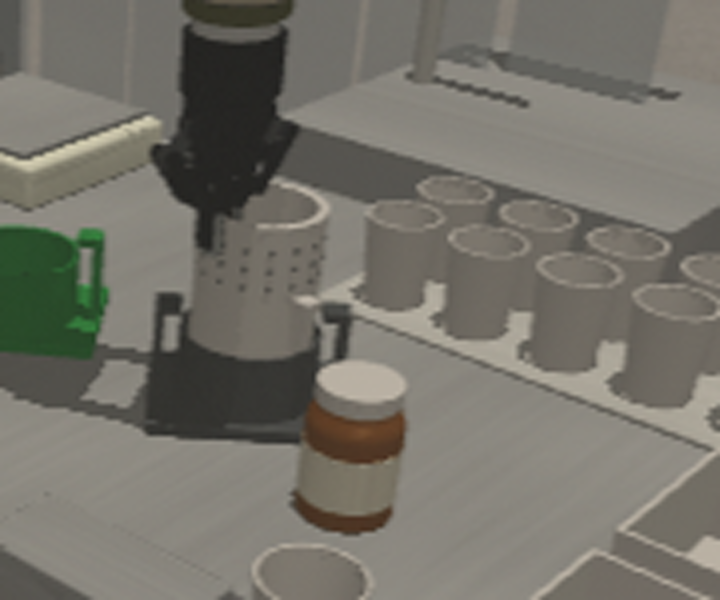

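Free and in the grip, weighing about 2 N. On up.

>>> {"name": "servo_tool", "arguments": {
  "deltas": [
    [[0.001, 0, -0.07], [0, 0, 0], 0],
    [[0.001, 0, -0.1], [0, 0, 0], 0],
    [[0, 0, -0.1], [0, 0, 0], 0],
    [[0, 0, -0.1], [0, 0, 0], 0],
    [[0, 0, -0.03], [0, 0, 0], 0]
  ]
}}

```text
time_s: 12.65
ee_pos: [0.5033, 0.3577, 0.2774]
eef_rot: [0.001, 0.771, 0.636, 0.004]
wrist_force: [-0.4, 0.1, -1.8]
gripper_width: 0.0074
```

Run:
```python
from h import *
# place centre (.66,-.088), keep tool angle 90: grip = c-.046*u
for a in (80,91.5):
    u=np.array([np.cos(np.radians(a)),np.sin(np.radians(a))]);c=np.array([.66,-.09]);g=c-.046*u;print(g);plan([*g,.268],a)
im=grab_frame("scene")[:,:,::-1];cv2.imwrite("pics/p11.png",im)
im=grab_frame("side")[:,:,::-1];cv2.imwrite("pics/p11s.png",im)
```

```text
[ 0.65201218 -0.13530116]
t 12.65 pos [0.5033 0.3577 0.2774] ang 79.03 zax [ 0.008  0.004 -1.   ] j6 -54.6 F [-0.4  0.1 -1.8] w 0.0074
shift [-1.5193  0.7992  0.0287] turn [ 0.0023 -0.0018 -0.0054] mm/row62.5: 8.241189755850495 deg/10.7: 0.10304886295634869
[ 0.66120414 -0.13598424]
t 12.65 pos [0.5033 0.3577 0.2774] ang 79.03 zax [ 0.008  0.004 -1.   ] j6 -54.6 F [-0.4  0.1 -1.8] w 0.0074
shift [-1.5157  0.8297  0.029 ] turn [ 0.0025 -0.0015 -0.0693] mm/row62.5: 8.295255186067987 deg/10.7: 1.1666181738724528
```

View pics/p11.png

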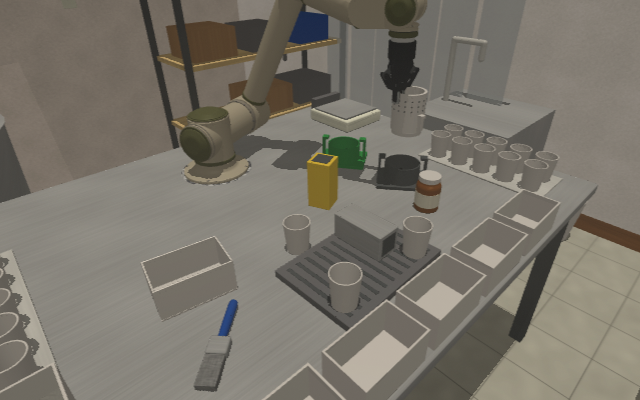

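View pics/p11s.png

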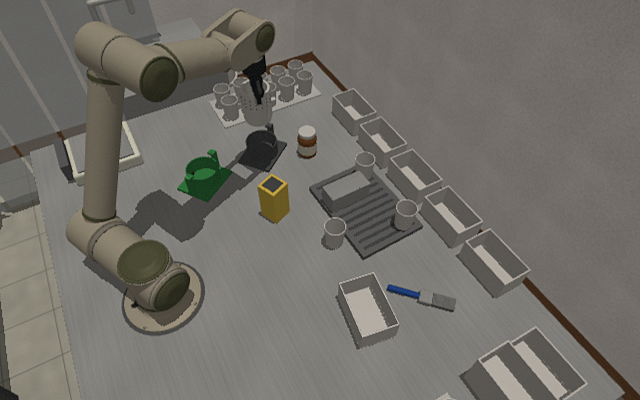

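The basket is clear of the holder and hangs upright. I carry it over the board at foot height of about 0.17 m.

>>> {"name": "servo_tool", "arguments": {
  "deltas": [
    [[-0.07, 0.037, 0], [0.002, -0.002, -0.005], 0],
    [[-0.13, 0.068, 0.003], [0, 0, 0], 0],
    [[-0.13, 0.068, 0.003], [0, 0, 0], 0],
    [[-0.13, 0.068, 0.003], [0, 0, 0], 0],
    [[-0.13, 0.068, 0.003], [0, 0, 0], 0],
    [[-0.13, 0.068, 0.003], [0, 0, 0], 0],
    [[-0.13, 0.068, 0.003], [0, 0, 0], 0],
    [[-0.13, 0.068, 0.003], [0, 0, 0], 0]
  ]
}}

```text
time_s: 13.75
ee_pos: [0.6023, 0.034, 0.2559]
eef_rot: [-0.006, 0.764, 0.645, -0.01]
wrist_force: [0.4, -0.5, -2.2]
gripper_width: 0.0076
```

Run:
```python
from h import *
plan([.652,-.1353,.25],80)
```

```text
t 13.75 pos [0.6023 0.034  0.2559] ang 80.3 zax [-0.022 -0.004 -1.   ] j6 -88.1 F [ 0.4 -0.5 -2.2] w 0.0076
shift [-0.5281  0.2589  0.0183] turn [-0.0066  0.0024  0.0016] mm/row62.5: 2.8246649850660996 deg/10.7: 0.12167822165966041
```

>>> {"name": "servo_tool", "arguments": {
  "deltas": [
    [[-0.13, 0.064, 0], [-0.007, 0.002, 0.002], 0],
    [[-0.13, 0.064, 0], [0, 0, 0], 0],
    [[-0.13, 0.064, 0], [0, 0, 0], 0],
    [[-0.08, 0.04, 0], [0, 0, 0], 0],
    [[0, 0, 0], [0, 0, 0], 0]
  ]
}}

```text
time_s: 14.38
ee_pos: [0.6458, -0.125, 0.2456]
eef_rot: [-0.005, 0.768, 0.641, -0.004]
wrist_force: [-0.7, 0.4, -2.4]
gripper_width: 0.0073
```

Run:
```python
from h import *
plan([.652,-.1353,.25],80)
for n,(x0,y0) in [("scene",(250,120)),("side",(280,80))]:
    im=grab_frame(n)[:,:,::-1];cv2.imwrite(f"pics/p12{n}.png",cv2.resize(im[y0:y0+200,x0:x0+220],None,fx=3,fy=3,interpolation=cv2.INTER_CUBIC))
```

```text
t 14.375 pos [ 0.6458 -0.125   0.2456] ang 79.68 zax [-0.012  0.003 -1.   ] j6 -100.9 F [-0.7  0.4 -2.4] w 0.0073
shift [-0.0301  0.0262 -0.0151] turn [-0.0039 -0.0001 -0.0018] mm/row62.5: 0.20484359919226205 deg/10.7: 0.07267437997874167
```

View pics/p12scene.png

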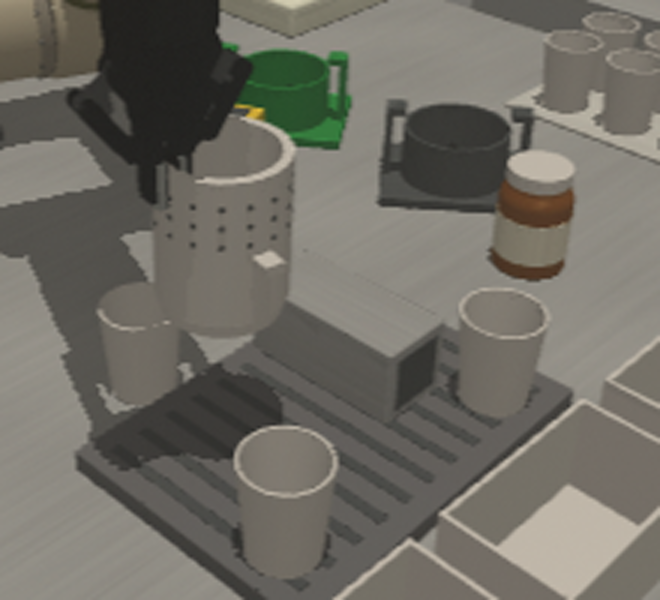

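View pics/p12side.png

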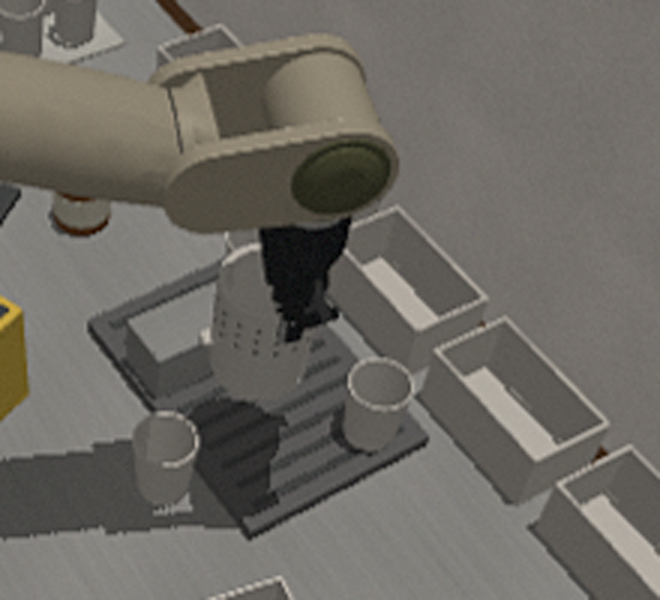

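Run:
```python
from h import *
a=80;u=np.array([np.cos(np.radians(a)),np.sin(np.radians(a))]);g=np.array([.668,-.092])-.046*u
plan([*g,.2],a)
```

```text
t 14.475 pos [ 0.6456 -0.1229  0.2464] ang 79.81 zax [-0.012  0.003 -1.   ] j6 -100.9 F [ 0.4  1.2 -2.1] w 0.0076
shift [-0.0387  0.0576  0.1538] turn [-0.0038 -0.0002 -0.0011] mm/row62.5: 0.810126546006569 deg/10.7: 0.06663015394237537
```

>>> {"name": "servo_tool", "arguments": {
  "deltas": [
    [[-0.02, 0.029, 0], [-0.004, 0, -0.001], 0],
    [[-0.02, 0.029, 0.03], [0, 0, 0], 0],
    [[0, 0, 0.06], [0, 0, 0], 0],
    [[0, 0, 0.06], [0, 0, 0], 0],
    [[0, 0, 0], [0, 0, 0], 0]
  ]
}}

```text
time_s: 15.1
ee_pos: [0.6624, -0.1362, 0.198]
eef_rot: [-0.0, 0.765, 0.644, 0.001]
wrist_force: [-0.1, 0.3, -1.8]
gripper_width: 0.0075
```

Run:
```python
from h import *
a=80;u=np.array([np.cos(np.radians(a)),np.sin(np.radians(a))]);g=np.array([.668,-.092])-.046*u
plan([*g,.1228],a)
im0=grab_frame("scene")[:,:,::-1].copy();x0,y0=(250,120)
cv2.imwrite("pics/p13.png",cv2.resize(im0[y0:y0+200,x0:x0+220],None,fx=3,fy=3,interpolation=cv2.INTER_CUBIC))
```

```text
t 15.1 pos [ 0.6624 -0.1362  0.198 ] ang 80.22 zax [ 0.001  0.001 -1.   ] j6 -101.9 F [-0.1  0.3 -1.8] w 0.0075
shift [-0.0052 -0.0072  0.2507] turn [ 0.0002 -0.0004  0.0012] mm/row62.5: 1.2040968532128107 deg/10.7: 0.02196234368099047
```

View pics/p13.png

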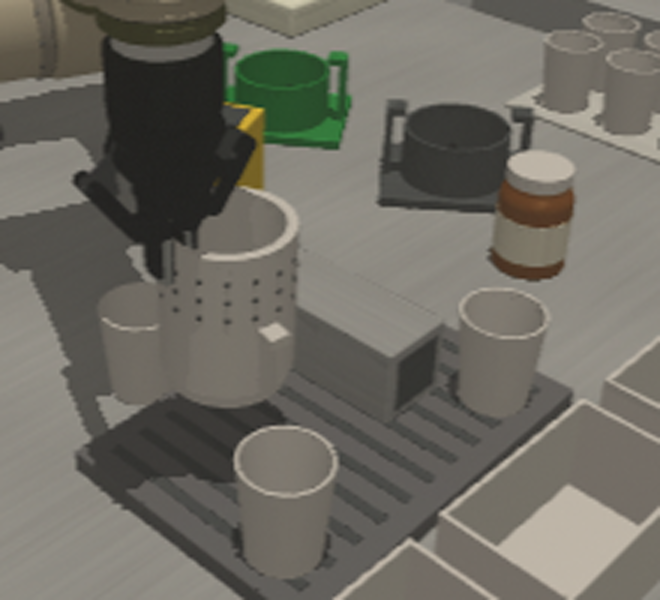

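>>> {"name": "servo_tool", "arguments": {
  "deltas": [
    [[-0.005, -0.007, 0.05], [0, 0, 0], 0],
    [[0, 0, 0.06], [0, 0, 0], 0],
    [[0, 0, 0.06], [0, 0, 0], 0],
    [[0, 0, 0.04], [0, 0, 0], 0],
    [[0, 0, 0], [0, 0, 0], 0]
  ]
}}

```text
time_s: 15.78
ee_pos: [0.6633, -0.138, 0.1391]
eef_rot: [0.005, 0.764, 0.645, 0.003]
wrist_force: [-0.1, 0.2, -1.8]
gripper_width: 0.0073
```

Run:
```python
from h import *
a=80;u=np.array([np.cos(np.radians(a)),np.sin(np.radians(a))]);g=np.array([.668,-.092])-.046*u
plan([*g,.1208],a)
im0=grab_frame("scene")[:,:,::-1].copy();x0,y0=(250,140)
cv2.imwrite("pics/p14.png",cv2.resize(im0[y0:y0+200,x0:x0+220],None,fx=3,fy=3,interpolation=cv2.INTER_CUBIC))
```

```text
t 15.775 pos [ 0.6633 -0.138   0.1391] ang 80.28 zax [ 0.011 -0.003 -1.   ] j6 -102.1 F [-0.1  0.2 -1.8] w 0.0073
shift [ 0.0003 -0.0119  0.061 ] turn [0.0035 0.0003 0.0016] mm/row62.5: 0.29834571628026607 deg/10.7: 0.06529788408775465
```

View pics/p14.png

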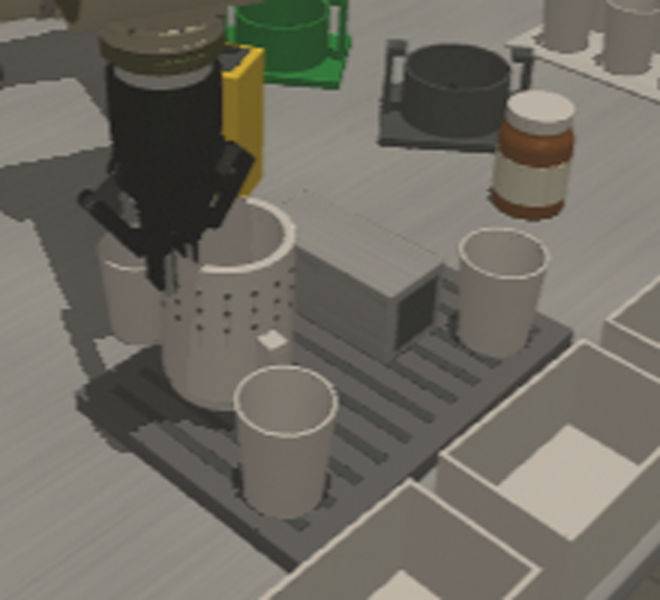

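>>> {"name": "servo_tool", "arguments": {
  "deltas": [
    [[0, -0.01, 0.01], [0.004, 0, 0.001], 0],
    [[0, 0, 0.015], [0, 0, 0], 0],
    [[0, 0, 0.015], [0, 0, 0], 0],
    [[0, 0, 0], [0, 0, 0], 0]
  ]
}}

```text
time_s: 16.32
ee_pos: [0.6611, -0.1377, 0.1289]
eef_rot: [0.001, 0.765, 0.643, -0.0]
wrist_force: [-0.3, 0.0, -2.7]
gripper_width: 0.0071
```

Run:
```python
from h import *
a=80;u=np.array([np.cos(np.radians(a)),np.sin(np.radians(a))]);g=np.array([.668,-.092])-.046*u
plan([*g,.1208],a)
```

```text
t 16.325 pos [ 0.6611 -0.1377  0.1289] ang 80.1 zax [ 0.002 -0.002 -1.   ] j6 -101.8 F [-0.3  0.  -2.7] w 0.0071
shift [ 0.0009 -0.0039  0.027 ] turn [0.0006 0.0006 0.0005] mm/row62.5: 0.13116009816657545 deg/10.7: 0.016790311382625902
```

>>> {"name": "servo_tool", "arguments": {
  "deltas": [
    [[0, 0, 0.012], [0, 0, 0], 0],
    [[0, 0, 0.01], [0, 0, 0], 0],
    [[0, 0, 0], [0, 0, 0], 0]
  ]
}}

```text
time_s: 16.7
ee_pos: [0.6611, -0.1378, 0.1219]
eef_rot: [0.001, 0.766, 0.643, -0.0]
wrist_force: [-0.1, 0.0, -1.7]
gripper_width: 0.0076
```

>>> {"name": "servo_tool", "arguments": {
  "deltas": [
    [[0, 0, 0.007], [0, 0, 0], 0],
    [[0, 0, 0], [0, 0, 0], 0]
  ]
}}

```text
time_s: 16.95
ee_pos: [0.6615, -0.1383, 0.1211]
eef_rot: [0.002, 0.766, 0.643, 0.0]
wrist_force: [-0.0, 0.8, -1.4]
gripper_width: 0.0073
```

>>> {"name": "servo_tool", "arguments": {
  "deltas": [
    [[0, 0, 0.009], [0, 0, 0], 0],
    [[0, 0, 0], [0, 0, 0], 0]
  ]
}}

```text
time_s: 17.2
ee_pos: [0.6617, -0.1389, 0.1211]
eef_rot: [0.004, 0.766, 0.643, 0.001]
wrist_force: [-0.3, 1.4, -1.3]
gripper_width: 0.0076
```

Run:
```python
from h import *
plan([.66,-.1373,.1208],80)
for n,(x0,y0) in [("scene",(280,180)),("side",(330,130))]:
    im=grab_frame(n)[:,:,::-1];cv2.imwrite(f"pics/p15{n}.png",cv2.resize(im[y0:y0+120,x0:x0+130],None,fx=5,fy=5,interpolation=cv2.INTER_CUBIC))
```

```text
t 17.2 pos [ 0.6617 -0.1389  0.1211] ang 80.08 zax [ 0.006 -0.005 -1.   ] j6 -101.9 F [-0.3  1.4 -1.3] w 0.0076
shift [ 0.0044 -0.0066  0.001 ] turn [0.0022 0.0013 0.0004] mm/row62.5: 0.03845725888598972 deg/10.7: 0.04399883843542849
```

View pics/p15scene.png

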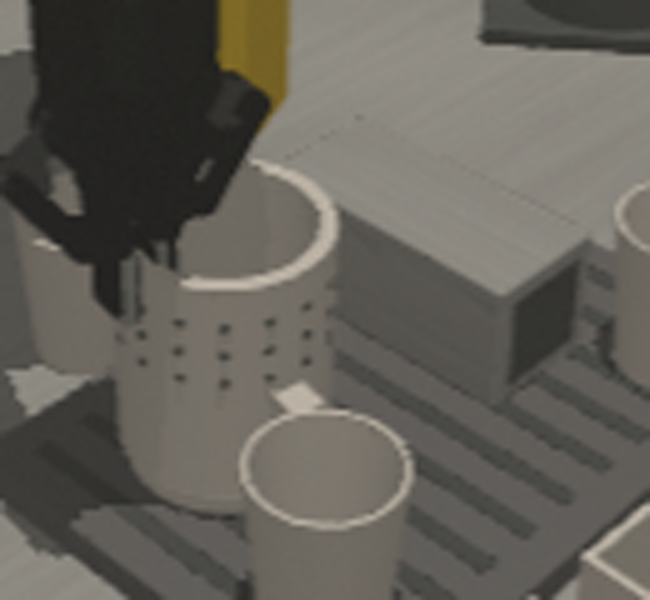

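View pics/p15side.png

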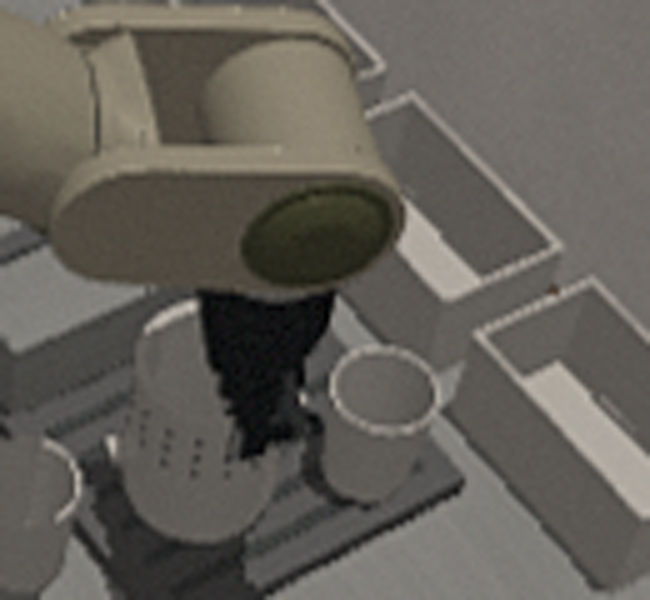

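Descent stopped at TCP z .1211 (expected contact .1208), with the weight partly off the wrist: the foot is on the board. I release.

>>> {"name": "servo_tool", "arguments": {
  "deltas": [
    [[0, 0, -0.002], [0.002, 0.001, 0], 0],
    [[0, 0, 0], [0, 0, 0], 0.15],
    [[0, 0, 0], [0, 0, 0], 0.3],
    [[0, 0, 0], [0, 0, 0], 0.3],
    [[0, 0, 0], [0, 0, 0], 0.3]
  ]
}}

```text
time_s: 17.92
ee_pos: [0.662, -0.1391, 0.1206]
eef_rot: [0.0, 0.766, 0.643, -0.0]
wrist_force: [0.0, 0.3, -0.5]
gripper_width: 0.0256
```

Run:
```python
from h import *
plan([.66,-.1373,.1208],80)
s=read_state()
for n,(x0,y0,w,h,k) in [("scene",(280,180,130,120,5)),("wrist",(200,100,240,170,3))]:
    im=grab_frame(n)[:,:,::-1];cv2.imwrite(f"pics/p16{n}.png",cv2.resize(im[y0:y0+h,x0:x0+w],None,fx=k,fy=k,interpolation=cv2.INTER_CUBIC))
```

```text
t 17.925 pos [ 0.662  -0.1391  0.1206] ang 80.08 zax [-0.    -0.001 -1.   ] j6 -101.9 F [ 0.   0.3 -0.5] w 0.0256
shift [ 0.0047 -0.0076 -0.0006] turn [-0.0001  0.0004  0.0004] mm/row62.5: 0.043036553326247534 deg/10.7: 0.009554388102407425
```

View pics/p16scene.png

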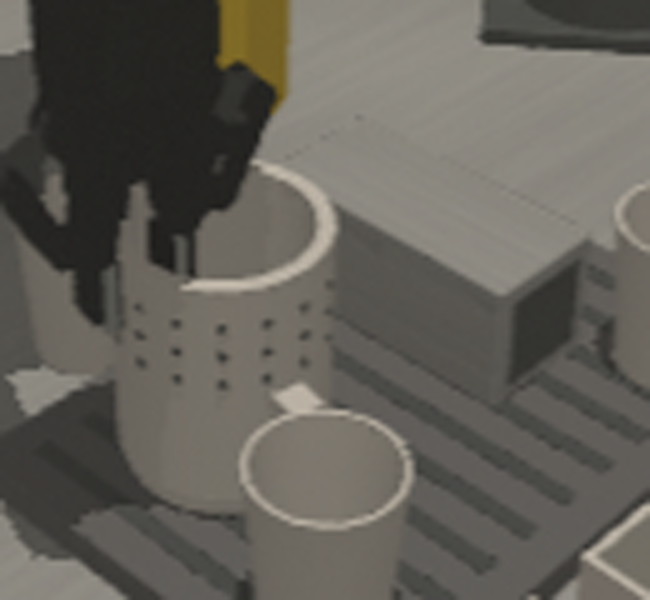

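View pics/p16wrist.png

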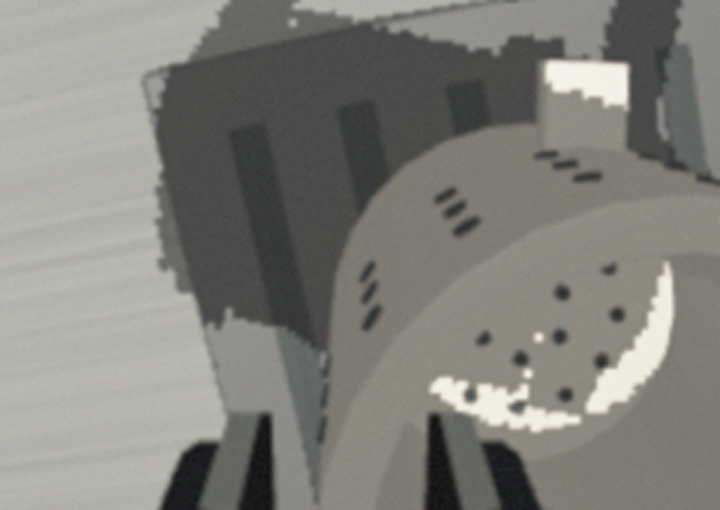

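The basket stands still, with the wall free between the fingers. I rise straight up and then away.

>>> {"name": "servo_tool", "arguments": {
  "deltas": [
    [[0, 0, -0.04], [0, 0, 0], 0.3],
    [[0, 0, -0.08], [0, 0, 0], 0.3],
    [[0, 0, -0.15], [0, 0, 0], 0.3],
    [[0, 0, -0.15], [0, 0, 0], 0.3],
    [[0, -0.15, -0.05], [0, 0, 0], 0.3],
    [[0, -0.2, 0], [0, 0, 0], 0.3],
    [[0, -0.2, 0], [0, 0, 0], 0.3],
    [[0, 0, 0], [0, 0, 0], 0.3]
  ]
}}

```text
time_s: 19.02
ee_pos: [0.4947, -0.1095, 0.2716]
eef_rot: [0.004, 0.766, 0.643, 0.001]
wrist_force: [0.3, -1.3, 0.5]
gripper_width: 0.0254
```

Run:
```python
from h import *
plan([.66,-.1373,.1208],80)
def rect(cx,cy,yaw,a,b,z):
    c,s=np.cos(yaw),np.sin(yaw);L=np.array([[-a,-b],[a,-b],[a,b],[-a,b]])/2
    return np.c_[cx+c*L[:,0]-s*L[:,1],cy+s*L[:,0]+c*L[:,1],np.full(4,z)]
t=np.linspace(0,6.28,40)
for n,(x0,y0) in [("scene",(260,140)),("side",(260,120))]:
    im=grab_frame(n)[:,:,::-1].copy();cv2.imwrite(f"pics/f_{n}.png",im)
    im=cv2.resize(im,None,fx=4,fy=4,interpolation=cv2.INTER_CUBIC)
    for z in(.02,.15):
        q=np.c_[.670+.05*np.cos(t),-.0938+.05*np.sin(t),z+0*t];cv2.polylines(im,[((proj(n,q)+.5)*4).astype(int)],True,(0,255,0),1)
    cv2.polylines(im,[((proj(n,rect(.7058,-.0106,np.radians(1.5),.24,.34,.02))+.5)*4).astype(int)],True,(0,0,255),1)
    cv2.imwrite(f"pics/p17{n}.png",im[4*y0:4*y0+600,4*x0:4*x0+760])
```

```text
t 19.025 pos [ 0.4947 -0.1095  0.2716] ang 80.08 zax [ 0.006 -0.004 -1.   ] j6 -105.9 F [ 0.3 -1.3  0.5] w 0.0254
shift [0.0052 0.5554 0.5065] turn [0.0021 0.001  0.0004] mm/row62.5: 3.6079888487020204 deg/10.7: 0.0403635142182569
```

View pics/p17scene.png

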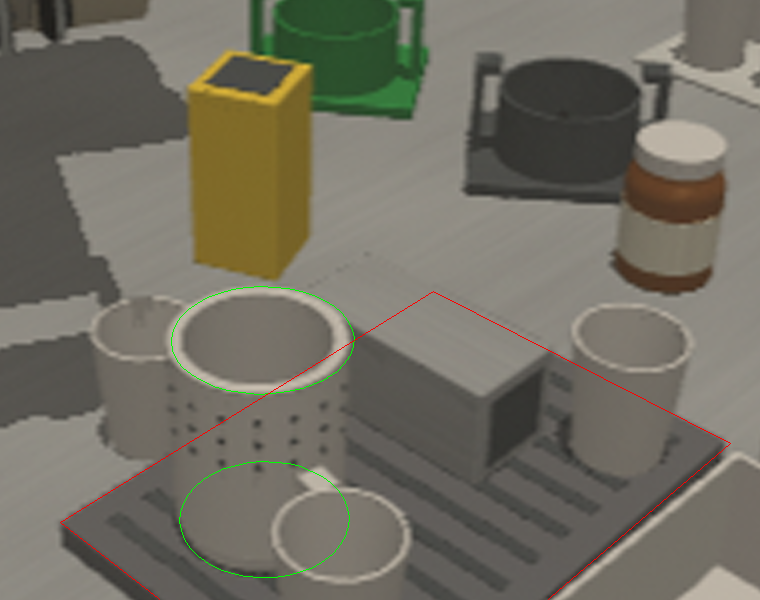

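View pics/p17side.png

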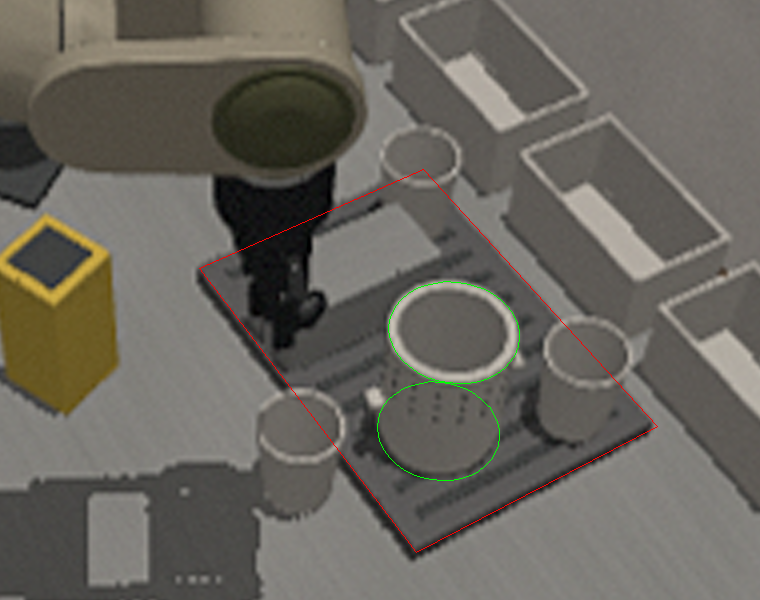

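View pics/f_scene.png

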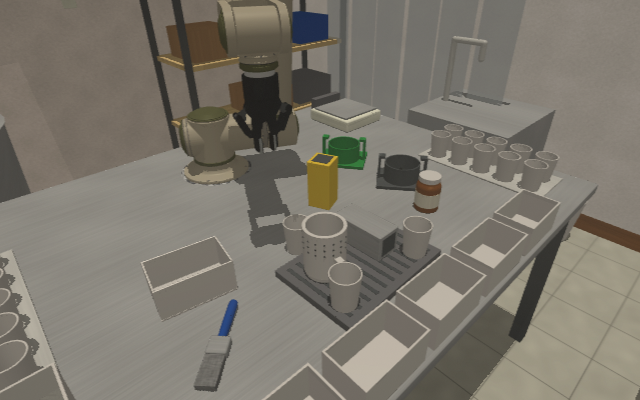

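The basket's rim and foot outlines match an upright pose at (.670,-.094), whole foot on the board. The block lies flat on the board and the other things are where they were. I hand in.

```bash
python3 -c "
from workcell import *
print(hand_in())"
```

```text
the job is handed in; nothing more can be done
None
```

The press block now lies flat on its side on the draining board, and the basket mould stands upright on the board next to it. I handed the job in with about 19 s of the 51 s used; `hand_in` gives no verdict.

- **Block:** I pushed it over the near edge first. It came down with about 53 mm overhanging, so I slid it on until it was wholly on the board (x .593–.742, y .008–.080; the near edge is at x = .586).
- **Basket:** I gripped the rim, turned it about 49° clockwise until the lugs showed clear of the catches, and pulled it straight up. I lowered it until it touched (TCP z .1211, expected .1208), then released and moved away.
- **Last checks:** In both cameras the basket's rim and foot match an upright pose at (.670, -.094), with the whole foot inside the board outline. In the last pictures the cups, tub, jar, brush, yellow block and green holder look unmoved, and the robot touches nothing.
- **Disagreements:** Before the grasp, the wrist picture put the rim about 3 px off my first estimate; I moved the grip about 2 mm, then about 2 mm more on a closer look. The force readings (about 1 N of noise) were too small to confirm touchdown, so I relied on the height and the pictures. No check failed.

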